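Lock the laser module's panel and arm the laser

TASK

The access panel of the beige laser module has one fastener still sprung up: turn its orange handle until the blade under it lines up with the slot, push it in and turn it a quarter turn clockwise so that it stays locked like the other three. Only then lift the red safety cover on the grey laser supply well up (about upright or beyond), flip the toggle beneath it over to the left (on), and close the cover fully again. Leave the three locked fasteners locked, do not push the other things on the bench about, and let go of everything at the end.

Things in the scene. Friction and masses are not known exactly. Their poses are not given: they have to be found in the camera images.
- module: beige laser module, a fixed box 210 (x) by 260 (y) mm, grey access panel on top 84 mm above the bench. Origin: centre of its underside; front faces its -x. On it four identical quarter-turn fasteners on round aluminium bosses (74 mm across, 24 mm high), 58 mm ahead of and behind the centre and 80 mm to each side; which one is sprung up varies
- slot (a point): centre of the slot mouth in the top of the sprung-up fastener's boss, 108 mm above the bench. The black slot (52 by 10 mm) runs along this point's x axis (z up), within 0.35 rad of the module's x. Boss top plate 6 mm thick, hollow below. Short green marks at right angles to the slot show where the handle points when locked
- stud_grip (a point): centre of the sprung-up fastener's orange bar handle, moving with it: 36 mm long (point's x; z up), 12 mm thick (y: grip across this, from above), 30 mm high (its top 15 mm above this point), on a black collar 32 mm across and 4 mm thick, its upper face 15 mm below. Steel blade (46 by 6 mm) parallel to the handle, 36 mm below. 152 mm above the bench when sprung up
- stud_push (a joint): how far the fastener is pushed in, m: 0 sprung up, end stop 0.022. A spring lifts it with 2.4 N at 0, 6.8 N at the end. Out of line with the slot the blade stops on the boss at about 0.005; in line it goes through, and from 0.017 on it is below the plate and can be turned. Let go in line it springs up; let go after turning it rests locked at about 0.017
- stud_turn (a joint): angle of the handle, rad, growing clockwise seen from above, limits -1.0 and 1.6: 0 = blade in line with the slot (within about 0.1 it passes), 1.57 = quarter turn, locked. Starts between -0.8 and -0.35. Light friction (0.03 N m) keeps it where it is left
- lock_a_turn (a joint): angle of a fastener that is already locked, rad: 0 locked, negative as it is turned back; leave it
- lock_b_turn (a joint): the same for the second locked fastener
- lock_c_turn (a joint): the same for the third locked fastener
- lock_a_grip (a point): centre of the orange handle of a locked fastener, 135 mm above the bench (same shape as the loose one, 17 mm lower)
- lock_b_grip (a point): the same for the second locked fastener
- lock_c_grip (a point): the same for the third locked fastener
- controller: grey laser supply, a fixed box 180 mm (x) by 170 mm (y) and 70 mm high. Origin: centre of its underside; its front faces its own -x, its left is +y. The guarded switch is in the middle of its top
- cover (a joint): angle of the red safety cover, rad: 0 closed, 1.57 upright, stop at 2.0. It hinges on its far (+x) edge, its near end swings up and away from the robot. Friction (0.04 N m) keeps it wherever it is left
- cover_hinge (a point): middle of the cover's hinge axis, which runs along the y axis of the supply, 76 mm above the bench and 45 mm behind the supply's centre. The axes of this point turn with the cover; closed, they are those of the supply
- cover_tab (a point): grip point on the cover's upright red pull tab near its free end: 64 mm ahead of and 58 mm above the hinge axis when closed. Tab 22 mm long (x), 10 mm thick (y: pinch across this), 30 mm high; this point is 18 mm from the cover's outer face, 12 mm from the tab's end. Cover 75 mm long, 46 mm wide, 40 mm high over the hinge axis. Axes turn with the cover
- toggle (a joint): angle of the toggle under the cover, rad: 0 leaning right (-y of the supply, off), 0.9 leaning left (+y, on), stops at both ends; light friction (0.03 N m) keeps it where it is left. Starts between 0 and 0.1
- toggle_tip (a point): centre of the toggle's 12 mm white knob, 26 mm from its pivot. The pivot is 76 mm above the bench, 7.5 mm behind the supply's centre (37.5 mm ahead of the cover hinge); it swings across y
- driver: small screwdriver 130 mm long lying on the module's panel between the fasteners; bystander
- vial: small amber jar 28 mm across, 34 mm high, on the near left corner of the supply; bystander
- tube_rack: orange rack of capped tubes, 160 by 66 by 66 mm, at the far side; bystander
- tip_box: blue box with clear lid, 85 by 120 by 67 mm, at the far side; bystander
- marker: green marker pen 130 mm long, 16 mm thick, lying at the right; bystander
- reagent: glass bottle 60 mm across, 130 mm high, at the far side; bystander
- microplate: white 96-well plate 85 by 127 by 14 mm, at the left; bystander

How it is judged:
On the way, in this order (a step that is already met when the one before it is completed fails the run):
1. the sprung-up fastener is pushed in through its slot (value of joint stud_push above 0.0155 m and value of joint stud_turn below 0.5 rad), for 0.05 s.
2. the fastener is turned a quarter turn and locked (value of joint stud_turn above 1.35 rad and value of joint stud_push above 0.013 m), for 0.2 s.
3. the safety cover is lifted (past 1.2 rad) with the fastener locked (all of step 2 and value of joint cover above 1.2 rad), for 0.1 s.
4. the toggle is flipped on under the lifted cover (all of step 2 and value of joint toggle above 0.72 rad and value of joint cover above 0.8 rad), for 0.1 s.
At the end, for the whole second after the job is handed in: the fastener is pushed in by more than 13 mm and turned more than 1.35 rad past the slot, the other three are within 0.25 rad of locked, the toggle is on (over 0.72 rad), the cover is closed (within 0.08 rad) and at rest, and the robot touches nothing (all of step 2 and value of joint stud_turn below 1.75 rad and value of joint toggle above 0.72 rad and value of joint cover below 0.08 rad and velocity of joint cover below 0.1 rad/s and value of joint each of lock_a_turn, lock_b_turn, lock_c_turn above -0.25 rad).
It fails at once if the toggle is switched on before the fastener is locked (value of joint toggle above 0.5 rad and not (value of joint stud_turn above 1.35 rad and value of joint stud_push above 0.013 m)).
It fails at once if a locked fastener is turned back (more than 0.6 rad) (value of joint any of lock_a_turn, lock_b_turn, lock_c_turn below -0.6 rad).
It fails at once if a bystander is pushed about (moved more than 40 mm) (distance of any of driver, vial, tube_rack, tip_box, marker, reagent, microplate from where it was at the start of the episode above 0.04 m).
It also fails if it takes over 70 s, if anything falls off the work surface, if the arm or the gripper's body presses on something with over 40 N, if the wrist force passes 120 N, or if a joint passes its speed limit or range.

ROBOT

A 6-joint arm with a two-finger parallel gripper is mounted at the origin on the work surface. World frame = base frame: x ahead of the robot, y to its left, z up, the work surface at z = 0. Lengths are in m, angles in rad, forces in N, time in s.
With the tool pointing down it reaches from about 0.35 to 0.975 m from the base axis. Payload 4.9 kg.
Tool frame: the origin (TCP) lies on the centre line of the jaws, within the pads' length; the fingertips stand 14 mm ahead of it and the grasp point (between the pads) lies 5 mm behind it; y points along the fingers, z is the direction in which the jaws open and shut, and the axes are right-handed (so a half turn about y gives the same grasp; the last joint's range is limited). The gripper opens to 85 mm and grips with 20 to 120 N. Pads are 22 mm wide; open, the fingers measure 114 mm over their backs; the gripper's body (76 mm by 85 mm) begins 54 mm behind the grasp point. The pads swing forward as they close: fully open they stand 13 mm farther back than shut.
Start: joints at [1.028, 0.053, 1.613, -0, 1.476, -0.119], TCP at [0.257, 0.57, 0.245] pointing down, gripper open.
Joint ranges: [-3.01, 3.01], [-1.01, 2.22], [0.06, 2.58], [-1.02, 4.17], [0.09, 2.62], [-3.14, 3.14]. Speed limits (rad/s): [2.57, 2.57, 3.14, 3.14, 3.14, 3.14].

INTERFACE

Orientations are given as a rotation vector (axis times angle).
In Python, from station import ctrl gives the robot as it stands.
- The arm moves only by the tool servo_tool, never from a script. Its arguments are lists of equal length, an entry for each row: "delta_pos": the shift along the tool's x, y, z in m, a list of three; "dr": the turn, a rotation vector about the tool's x, y, z in degrees, a list of three; "grip": the opening, from 0 (shut) to 1 (fully open). In form: {"delta_pos": [[x, y, z], ...], "dr": [[rx, ry, rz], ...], "grip": [grip, ...]}. A call has 1 to 5 rows; each row shifts and turns the pose as measured when the row begins, along the tool's axes as they then stand; what a row does not reach is not made up. A row lasts 1/8 s, in which the tool goes at most 62.5 mm and 10.7 degrees, less where a joint would pass 70% of its speed; a pose out of reach is approached as far as the arm can. A call is refused whole if a number of a shift passes 0.0625 or a number of a turn 10.7, either way. A call with a gripper value outside its range is refused whole. The fingers move at their own pace and stop on an object; "grip_force" is the grip in N (left out, the last holds). Time passes only in rows, so rows that do not move let the fingers close. It gives the time, the measured TCP pose, the force and the opening at its end, in the units of the state.
- ctrl.get_obs(): the state, without advancing time (a new reading comes with each control period).
- ctrl.get_image(name): name is "scene" or "side" or "wrist"; returns the picture (480x640x3 uint8, red, green, blue); there is no depth.
- ctrl.camera_params(name): a dict with "fovy" (degrees; the focal length in pixels is half the picture's height over the tangent of half this angle, whatever the lens; pixels are square), "cx", "cy" (the principal point, pixels), "k1" (the pictures are not rectified: a ray, as slopes to the right and down, at radius r is drawn at 1 + k1 r^2 times it, then the intrinsics apply), "eye" and "rotation" of the camera in the world. Camera axes: x right, y down, z forward; pixel columns grow to the right and rows downward; lengths in m; the calibration is good to about 2 mm. A picture is of the moment at which its call begins: read the wrist's pose just before it. camera_params takes no time and is no camera call; for the wrist camera it gives the pose at the moment of the call.
- ctrl.finish_job(): hands the job in, once; it reports no verdict.
Trained networks look in the newest picture that a camera, given by its name, has taken for a name from the list of things; names that differ only in an ending like _2 or _b are one class to them, and where a whole thing is asked for, a point or a joint stands for the part that bears it (a point fixed in the world has none). Each returns a list of dicts, best first, with "score" (0 to 1); they miss things now and then, are a little off and sometimes report something else, mostly with a low value. They report only what shows in the picture. A call takes as long as a camera call.
- ctrl.masks_of(camera, label): "pixels" (480x640 bool, what is visible of it) and "extent" ([left, top, right, bottom] in pixels, round what is visible of it).
The state is a dict: "t": time; "q": joint angles; "dq": joint speeds; "effort": joint torques, N m; "tool_pos": TCP position; "tool_rot": TCP orientation; "contact_force": force on the tool from outside, world axes, zero at the start; "wrist_torque": the same for the moment, N m; "opening": finger opening in m.
Only numpy, scipy, OpenCV 4.12 (cv2) and the standard library are available. Lean on these libraries where they do the work, as an engineer would, in place of code of your own. Each camera call takes 0.05 s, during which the arm holds its last target.

## Working session

There is one attempt and no reset: what is moved stays moved. The work goes in short steps, Python scripts to look and compute and a tool call to move; the robot and the scene stay as the last step left them, time stands still between calls to the robot, and variables do not carry over. Pictures are saved under pics/ and viewed, and the job is handed in when it is done.

Besides the shell and the picture viewer there is one more tool, called after "Call:" as name(argument=value, ...), one argument or row to a line, values as JSON. servo_tool: Moves the arm, as the interface text tells. Its arguments: {"type":"object","properties":{"delta_pos":{"type":"array","items":{"type":"array","items":{"type":"number"}}},"dr":{"type":"array","items":{"type":"array","items":{"type":"number"}}},"grip":{"type":"array","items":{"type":"number"}},"grip_force":{"type":"number"}},"required":["delta_pos","dr","grip"]}

```bash
ls; mkdir -p pics; python3 - <<'E'
from station import ctrl
import cv2
o=ctrl.get_obs()
for k,v in o.items(): print(k,v)
for n in ("scene","side","wrist"):
    p=ctrl.camera_params(n); print(n,p)
    im=ctrl.get_image(n); cv2.imwrite(f"pics/{n}0.png",im[:,:,::-1])
E
```

```text
pics
t 0.0
q [ 1.02800646e+00  5.33820038e-02  1.61428982e+00 -1.29316062e-05
  1.47599842e+00 -1.18991085e-01]
dq [ 0.00128026  0.00103462  0.00042551 -0.00128027 -0.00019785 -0.00031672]
effort [-3.81518585e-04 -3.93687594e+01 -3.70175278e+01 -1.77546635e-04
  7.20072974e-03  4.34122242e-06]
tool_pos [0.25670577 0.56919841 0.24404989]
tool_rot [-1.54709306  0.33301255 -0.33196472]
contact_force [ 0.37548887 -0.28203926 -0.636006  ]
wrist_torque [ 0.02964046 -0.03379065 -0.04703936]
opening 0.08545168484031225
scene {'fovy': 56.267993865975235, 'cx': 324.6420773599897, 'cy': 241.7615435293303, 'k1': -0.11137207428091589, 'eye': array([0.935526  , 0.45296087, 0.85336563]), 'rotation': array([-0.88844932, -2.67100581,  0.88422189])}
side {'fovy': 46.93460560687039, 'cx': 313.29153438555477, 'cy': 245.7205618209321, 'k1': -9.493394453432054e-05, 'eye': array([ 0.0933024 , -0.72295064,  1.21239107]), 'rotation': array([-2.35039437,  0.76322426, -0.26122435])}
wrist {'fovy': 59.37318500989091, 'cx': 327.0524271876163, 'cy': 238.25577749754856, 'k1': -0.0982438338799555, 'eye': array([0.19711999, 0.59594886, 0.37298401]), 'rotation': array([2.44576716, 1.58219353, 0.20787001])}
```

View pics/scene0.png

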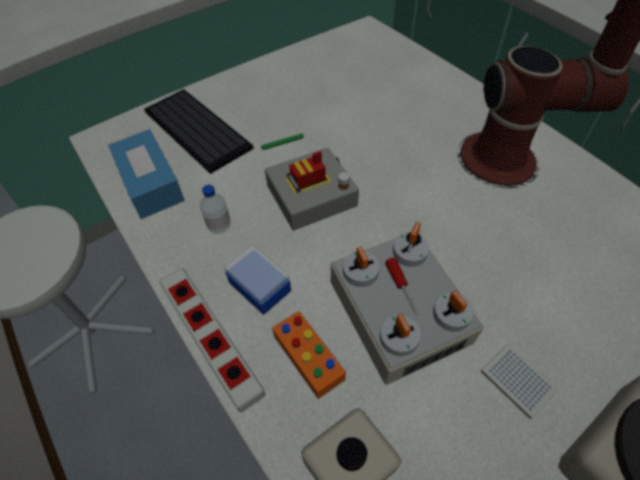

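View pics/side0.png

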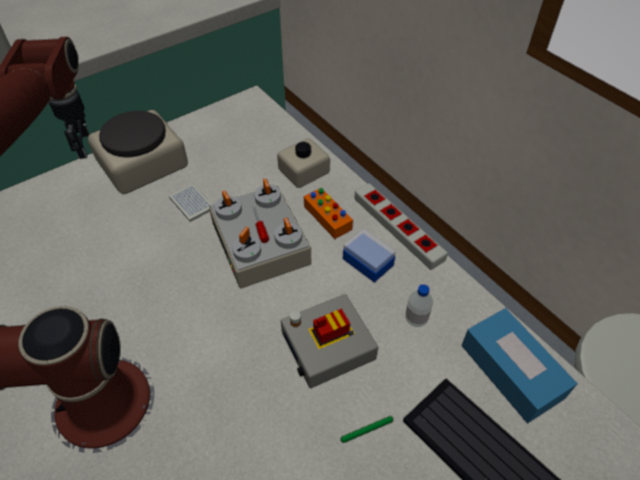

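View pics/wrist0.png

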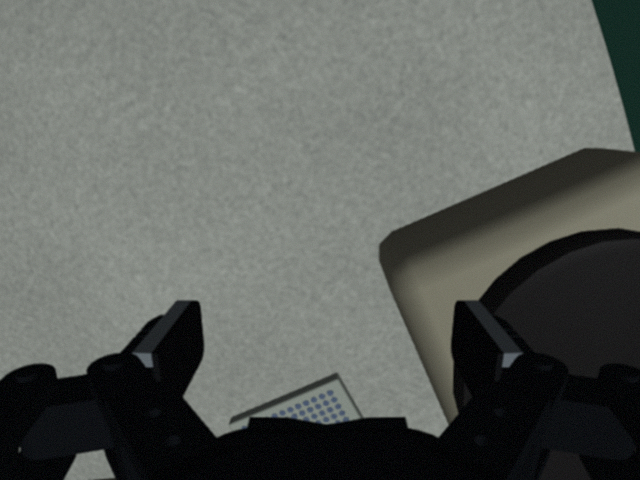

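The three views show the module at scene px (405,305), the supply at (312,185), and the arm clear. Next I zoom in on the fasteners.

```bash
cat > h.py <<'E'
from station import ctrl
import numpy as np, cv2
from scipy.spatial.transform import Rotation as R
def cam(n):
    p=ctrl.camera_params(n); p['f']=240/np.tan(np.radians(p['fovy']/2)); p['R']=R.from_rotvec(p['rotation']).as_matrix(); return p
def proj(p,X):
    X=np.atleast_2d(X); c=(X-p['eye'])@p['R']; s=c[:,:2]/c[:,2:]; r2=(s**2).sum(1,keepdims=True)
    return s*(1+p['k1']*r2)*p['f']+[p['cx'],p['cy']]
def ray(p,uv):
    d=(np.array(uv,float)-[p['cx'],p['cy']])/p['f']; s=d.copy()
    for _ in range(30): s=d/(1+p['k1']*(s@s))
    v=p['R']@np.array([s[0],s[1],1]); return p['eye'],v/np.linalg.norm(v)
def onz(p,uv,z):
    e,v=ray(p,uv); return e+v*(z-e[2])/v[2]
def tri(obs):
    A=np.zeros((3,3));b=np.zeros(3)
    for p,uv in obs:
        e,v=ray(p,uv);M=np.eye(3)-np.outer(v,v);A+=M;b+=M@e
    return np.linalg.solve(A,b)
E
python3 - <<'E'
from h import *
for n in ("scene","side"):
    im=cv2.imread(f"pics/{n}0.png")
    b=(320,210,490,385) if n=="scene" else (200,165,320,290)
    c=im[b[1]:b[3],b[0]:b[2]]; s=min(800/c.shape[1],600/c.shape[0]); cv2.imwrite(f"pics/{n}0m.png",cv2.resize(c,None,fx=s,fy=s,interpolation=cv2.INTER_CUBIC))
    print(n,b,s)
    p=cam(n)
    for l in ("module","controller","stud_grip","lock_a_grip","cover_tab","vial","toggle_tip","driver"):
        for m in ctrl.masks_of(n,l):
            ys,xs=np.nonzero(m['pixels']); print(l,round(m['score'],2),m['extent'],(xs.mean().round(1),ys.mean().round(1)) if len(xs) else None)
E
```

```text
scene (320, 210, 490, 385) 3.4285714285714284
module 0.95 [330.5, 238.3, 486.5, 383.7] (np.float64(401.4), np.float64(312.8))
module 0.19 [287.1, 152.0, 328.2, 188.1] (np.float64(307.6), np.float64(170.3))
controller 0.85 [266.9, 147.4, 356.6, 230.6] (np.float64(310.5), np.float64(188.3))
controller 0.3 [289.9, 152.6, 326.3, 184.7] (np.float64(308.3), np.float64(169.8))
stud_grip 0.77 [404.5, 219.5, 424.9, 253.1] (np.float64(413.9), np.float64(235.7))
stud_grip 0.42 [447.8, 290.3, 467.9, 314.1] (np.float64(455.9), np.float64(302.8))
lock_a_grip 0.76 [393.3, 317.0, 408.5, 337.9] (np.float64(401.0), np.float64(327.3))
lock_a_grip 0.27 [404.3, 223.2, 422.3, 252.1] (np.float64(413.7), np.float64(236.3))
cover_tab 0.83 [287.9, 151.1, 327.4, 187.6] (np.float64(307.7), np.float64(170.4))
cover_tab 0.6 [337.3, 168.7, 348.4, 188.9] (np.float64(343.2), np.float64(180.5))
vial 0.76 [337.5, 170.6, 348.5, 189.2] (np.float64(343.2), np.float64(180.5))
vial 0.24 [447.1, 288.6, 469.4, 313.4] (np.float64(456.3), np.float64(302.7))
toggle_tip 0.27 [287.1, 154.3, 325.4, 188.0] (np.float64(308.4), np.fl
[... 414 characters left out ...]
(np.float64(266.3), np.float64(187.3))
lock_a_grip 0.46 [221.9, 188.8, 232.2, 206.7] (np.float64(226.4), np.float64(199.5))
lock_a_grip 0.43 [282.8, 217.0, 295.7, 236.3] (np.float64(287.2), np.float64(227.1))
lock_a_grip 0.38 [342.9, 416.6, 391.8, 445.3] (np.float64(366.3), np.float64(429.0))
cover_tab 0.9 [313.9, 308.2, 351.1, 344.8] (np.float64(331.3), np.float64(325.2))
cover_tab 0.21 [239.4, 226.8, 254.6, 245.5] (np.float64(245.1), np.float64(235.8))
vial 0.69 [289.7, 311.3, 301.5, 326.4] (np.float64(295.3), np.float64(319.0))
toggle_tip 0.65 [315.8, 307.0, 352.7, 343.7] (np.float64(331.4), np.float64(325.3))
driver 0.48 [250.8, 207.8, 265.3, 241.4] (np.float64(260.9), np.float64(227.6))
```

View pics/scene0m.png

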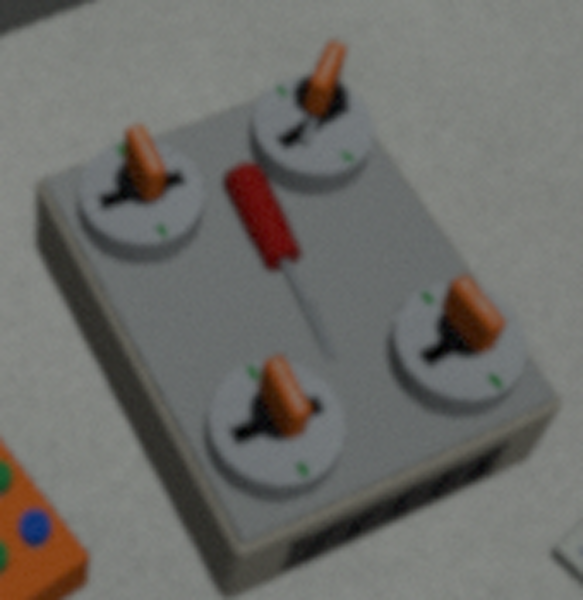

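View pics/side0m.png

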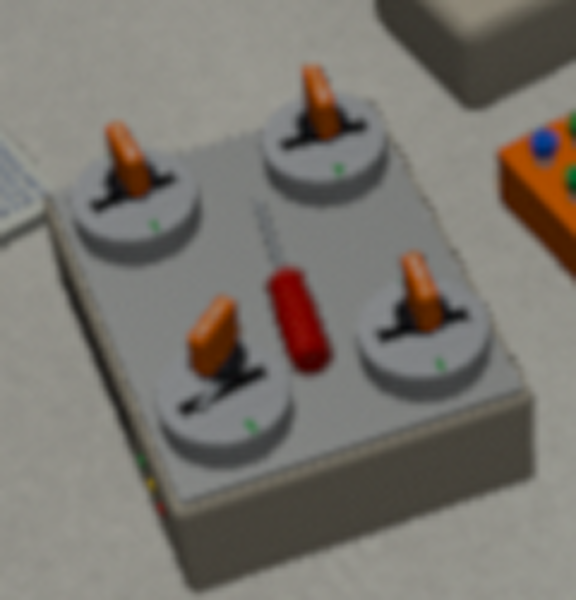

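```bash
python3 - <<'E'
from h import *
ps,pd=cam("scene"),cam("side")
g={'sprung':[(282,92),(348,156)],'backR?':[(428,298),(496,380)],'bot':[(252,372),(303,468)],'left':[(122,149),(162,230)]}
for k,v in g.items():
    P=[onz(ps,(320+a/3.42857,210+b/3.42857),.108) for a,b in v]
    d=P[1]-P[0]; print(k,((P[0]+P[1])/2).round(4),np.linalg.norm(d).round(4),'mark dir',np.degrees(np.arctan2(d[1],d[0])).round(1))
# top corners z=.084
for n,p,b,s,L in (("scene",ps,(320,210),3.42857,[(42,182),(225,550),(555,400),(330,75)]),("side",pd,(200,165),4.8,[(185,500),(528,395),(372,100),(50,195)])):
    for a in L: print(n,onz(p,(b[0]+a[0]/s,b[1]+a[1]/s),.084).round(4))
# slot centres in side
for a in [((180,410),(266,375)),((380,338),(465,314)),((283,147),(368,122)),((92,207),(175,178))]:
    Q=[onz(pd,(200+x/4.8,165+y/4.8),.108) for x,y in a];d=Q[1]-Q[0]
    print('side slot',((Q[0]+Q[1])/2).round(4),np.linalg.norm(d).round(4),np.degrees(np.arctan2(d[1],d[0])).round(1))
print('handle tri', tri([(ps,(413.9,235.7)),(pd,(200+213/4.8,165+335/4.8))]))
print('cover tri(mask)', tri([(ps,(307.7,170.4)),(pd,(331.3,325.2))]))
for n in("scene","side"):
    im=cv2.imread(f"pics/{n}0.png")
    b=(255,135,370,240) if n=="scene" else (270,285,390,395)
    c=im[b[1]:b[3],b[0]:b[2]]; cv2.imwrite(f"pics/{n}0c.png",cv2.resize(c,None,fx=5,fy=5,interpolation=cv2.INTER_CUBIC))
E
```

```text
sprung [0.4736 0.1239 0.108 ] 0.0587 mark dir 89.2
backR? [0.5087 0.2795 0.108 ] 0.0589 mark dir 83.3
bot [0.6218 0.2535 0.108 ] 0.0597 mark dir 74.8
left [0.5864 0.0976 0.108 ] 0.0601 mark dir 73.3
scene [0.6199 0.0463 0.084 ]
scene [0.6829 0.2859 0.084 ]
scene [0.4811 0.333  0.084 ]
scene [0.4246 0.0914 0.084 ]
side [0.4279 0.0862 0.084 ]
side [0.6175 0.0369 0.084 ]
side [0.6754 0.2803 0.084 ]
side [0.4793 0.3261 0.084 ]
side slot [0.4749 0.1193 0.108 ] 0.0506 -7.4
side slot [0.5881 0.0949 0.108 ] 0.0493 -15.6
side slot [0.6254 0.2511 0.108 ] 0.0527 -13.4
side slot [0.511  0.2771 0.108 ] 0.0508 -9.4
handle tri [0.47732684 0.12564062 0.1478487 ]
cover tri(mask) [ 0.51319694 -0.19255831  0.09868199]
```

View pics/scene0c.png

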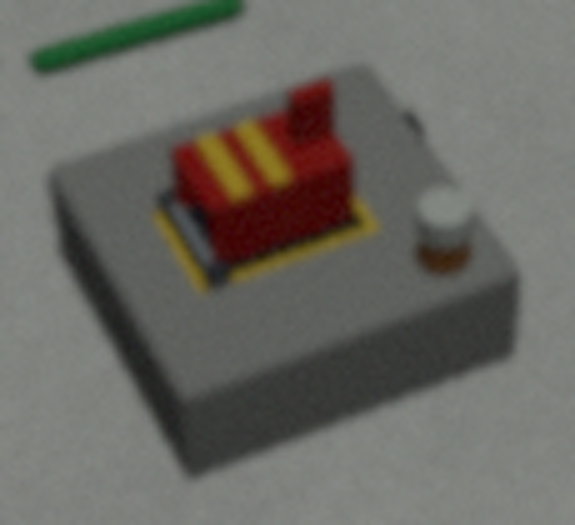

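View pics/side0c.png

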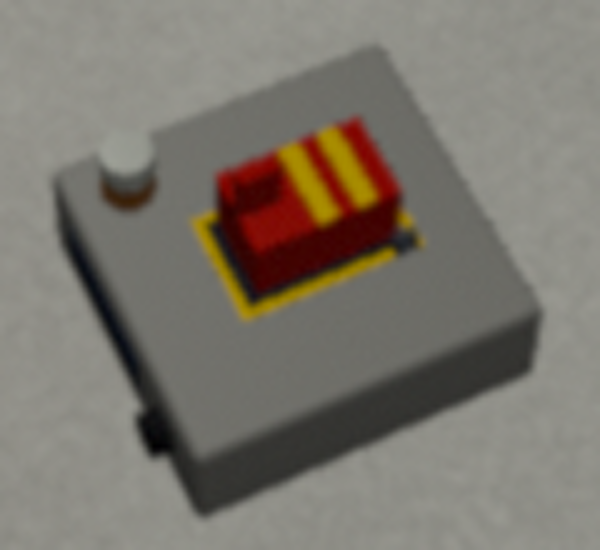

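```bash
cat >> h.py <<'E'
def goto(pos,Rm,verbose=True):
    """print remaining shift in tool axes and turn (deg) to target"""
    o=ctrl.get_obs(); R0=R.from_rotvec(o['tool_rot']).as_matrix()
    d=R0.T@(np.array(pos)-o['tool_pos']); w=np.degrees(R.from_matrix(R0.T@Rm).as_rotvec())
    print('tcp',o['tool_pos'].round(4),'shift mm',(d*1e3).round(1),'turn',w.round(1),'q',o['q'].round(2),'F',o['contact_force'].round(1),'open',round(o['opening']*1e3,1),'t',round(o['t'],2))
def down(zyaw):
    """tool pointing down, tool z axis at world yaw (deg)"""
    a=np.radians(zyaw); z=np.array([np.cos(a),np.sin(a),0]); y=np.array([0,0,-1.]); return np.c_[np.cross(y,z),y,z]
E
python3 - <<'E'
from h import *
o=ctrl.get_obs(); M=R.from_rotvec(o['tool_rot']).as_matrix(); print(M.round(3)); print('zyaw',np.degrees(np.arctan2(M[1,2],M[0,2])))
p=cam('wrist'); print('cam in tool',M.T@(p['eye']-o['tool_pos'])); print('cam axes in tool (cols)',(M.T@p['R']).round(3))
E
```

```text
[[ 0.912  0.     0.411]
 [-0.411 -0.     0.912]
 [ 0.    -1.    -0.   ]]
zyaw 65.72010406700277
cam in tool [-0.06532764 -0.128798   -0.00039876]
cam axes in tool (cols) [[-0.001  0.966  0.26 ]
 [-0.001 -0.26   0.966]
 [ 1.     0.001  0.001]]
```

```bash
python3 - <<'E'
from h import *
goto((.474,.122,.285),down(65.7))
E
```

```text
tcp [0.257  0.5697 0.2453] shift mm [ 381.9  -39.7 -318.9] turn [0. 0. 0.] q [ 1.03  0.05  1.61 -0.    1.48 -0.12] F [ 0.4  0.3 -0. ] open 85.6 t 0.95
```

Call:
servo_tool(
  delta_pos=[
    [0.042,-0.008,-0.035],
    [0.042,-0.008,-0.035],
    [0.042,-0.008,-0.035],
    [0.042,-0.008,-0.035],
    [0.042,-0.008,-0.035],
  ],
  dr=[
    [0,0,0],
    [0,0,0],
    [0,0,0],
    [0,0,0],
    [0,0,0],
  ],
  grip=[1,1,1,1,1],
)

```text
t: 1.58
tool_pos: [0.3783, 0.3197, 0.2856]
tool_rot: [-1.547, 0.326, -0.327]
contact_force: [0.2, 0.2, 1.1]
opening: 0.0856
```

Call:
servo_tool(
  delta_pos=[
    [0.042,0,-0.035],
    [0.042,0,-0.035],
    [0.042,0,-0.035],
    [0.042,0,-0.035],
    [0,0,0],
  ],
  dr=[
    [0,0,0],
    [0,0,0],
    [0,0,0],
    [0,0,0],
    [0,-10,0],
  ],
  grip=[1,1,1,1,1],
)

```text
t: 2.2
tool_pos: [0.4791, 0.114, 0.2885]
tool_rot: [-1.561, 0.185, -0.195]
contact_force: [0.3, 0.3, -0.7]
opening: 0.0852
```

Call:
servo_tool(
  delta_pos=[
    [0,0,0],
    [0,0,0],
    [0,0,0],
    [0,0,0],
    [0,0,0],
  ],
  dr=[
    [0,-10,0],
    [0,-10,0],
    [0,-10,0],
    [0,-10,0],
    [0,0,0],
  ],
  grip=[1,1,1,1,1],
)

```text
t: 2.82
tool_pos: [0.4795, 0.1123, 0.2889]
tool_rot: [-1.54, -0.378, 0.366]
contact_force: [-0.2, -0.4, 0.1]
opening: 0.0855
```

```bash
python3 - <<'E'
from h import *
goto((.474,.122,.285),down(115))
cv2.imwrite("pics/w1.png",ctrl.get_image("wrist")[:,:,::-1])
E
```

```text
tcp [0.4795 0.1123 0.2889] shift mm [-0.4  3.9 11.2] turn [0.2 2.2 0.4] q [ 0.08 -0.3   1.86  0.    1.57 -1.97] F [-0.2 -0.4  0.1] open 85.5 t 2.83
```

View pics/w1.png

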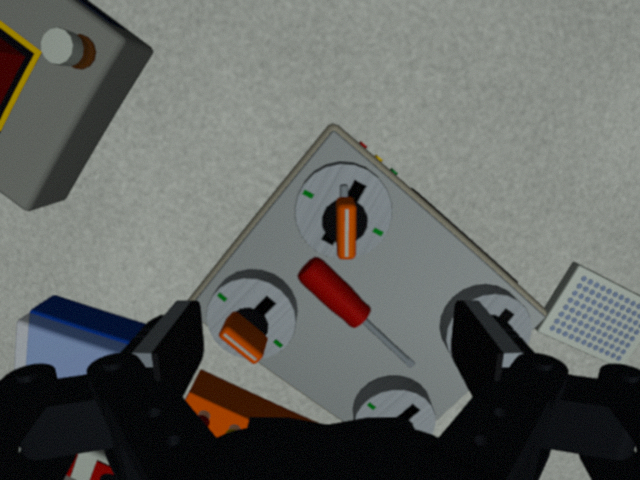

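The wrist view shows the sprung fastener at (345,215): its handle is nearly vertical in the image at (346,228), the slot runs (329,240)–(360,185), and the green marks are at (308,194) and (378,232). I enlarge it to measure.

```bash
python3 - <<'E'
from h import *
im=cv2.imread("pics/w1.png")[155:270,285:405]
cv2.imwrite("pics/w1z.png",cv2.resize(im,None,fx=5,fy=5,interpolation=cv2.INTER_CUBIC))
p=cam('wrist')
hsv=cv2.cvtColor(cv2.imread("pics/w1.png"),cv2.COLOR_BGR2HSV)
g=cv2.inRange(hsv,(45,90,40),(85,255,255)); n,l,s,c=cv2.connectedComponentsWithStats(g)
for i in range(1,n):
    if s[i,4]>8: print('green',c[i].round(1),s[i,4],onz(p,c[i],.108).round(4))
P=[onz(p,c[i],.108) for i in range(1,n) if s[i,4]>8 and 290<c[i][0]<400 and 180<c[i][1]<245]
d=P[1]-P[0];print('ctr',((P[0]+P[1])/2).round(4),np.degrees(np.arctan2(d[1],d[0])),np.linalg.norm(d))
o=cv2.inRange(hsv,(5,130,80),(18,255,255)); n,l,s,c=cv2.connectedComponentsWithStats(o)
for i in range(1,n):
    if s[i,4]>50: print('or',c[i].round(1),s[i])
E
```

```text
green [393.6 171.5] 17 [0.4294 0.1404 0.108 ]
green [307.6 193.7] 53 [0.473  0.0917 0.108 ]
green [377.6 231.5] 50 [0.4746 0.1519 0.108 ]
green [221.8 296.9] 42 [0.5788 0.0676 0.108 ]
green [277.7 343.1] 36 [0.5956 0.1251 0.108 ]
green [371.1 405.8] 31 [0.6144 0.2239 0.108 ]
ctr [0.4738 0.1218 0.108 ] 88.52192652733684 0.060220311916373025
or [345.9 230.4] [337 204  19  55 828]
or [240.5 344. ] [219 326  44  38 552]
or [216.3 414.6] [ 185  392   64   45 1215]
```

View pics/w1z.png

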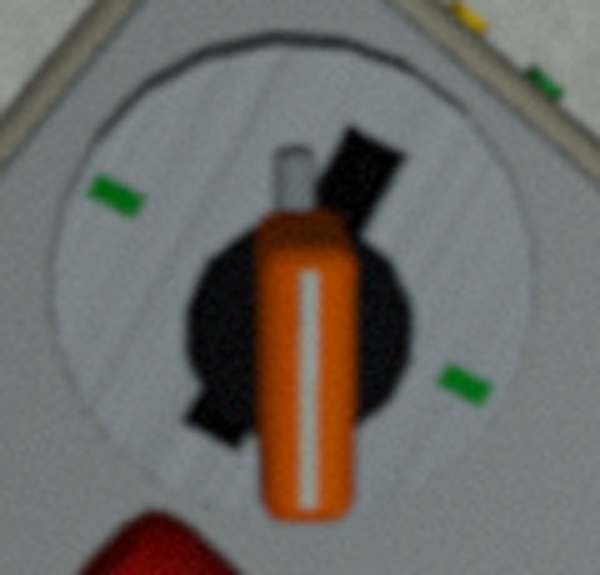

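```bash
python3 - <<'E'
from h import *
p=cam('wrist')
f=lambda a,b,z:onz(p,(285+a/5-.4,155+b/5-.4),z)
A,B=f(310,270,.167),f(311,508,.167); d=B-A
print('top stripe',((A+B)/2).round(4),np.degrees(np.arctan2(d[1],d[0])),np.linalg.norm(d))
A,B=f(213,430,.108),f(377,143,.108);d=B-A; print('slot',((A+B)/2).round(4),np.degrees(np.arctan2(d[1],d[0])),np.linalg.norm(d))
goto((.474,.122,.157),down(117.5))
E
```

```text
top stripe [0.4736 0.1221 0.167 ] 28.14713193279302 0.030264397449709927
slot [0.4734 0.1219 0.108 ] 178.41878384176687 0.05019757483771941
tcp [0.4795 0.1122 0.2889] shift mm [ -1.4 131.9  11.6] turn [ 0.2 -0.4  0.4] q [ 0.08 -0.3   1.86  0.    1.57 -1.97] F [ 0.1  0.2 -0.8] open 85.4 t 2.88
```

Call:
servo_tool(
  delta_pos=[
    [-0.0014,0.03,0.0116],
    [0,0.03,0],
    [0,0.03,0],
    [0,0.01,0],
    [0,0,0],
  ],
  dr=[
    [0.2,-0.9,0.4],
    [0,0,0],
    [0,0,0],
    [0,0,0],
    [0,0,0],
  ],
  grip=[0.5,0.5,0.5,0.5,0.5],
  grip_force=30,
)

```text
t: 3.5
tool_pos: [0.4742, 0.1225, 0.1884]
tool_rot: [-1.538, -0.378, 0.372]
contact_force: [-0.4, 0.1, 0.5]
opening: 0.0428
```

```bash
python3 - <<'E'
from h import *
goto((.4737,.122,.157),down(118.1))
cv2.imwrite("pics/w2.png",ctrl.get_image("wrist")[:,:,::-1])
E
```

```text
tcp [0.4742 0.1225 0.1884] shift mm [-0.8 31.4 -0.2] turn [ 0.1 -0.7  0.2] q [ 0.1  -0.24  1.98  0.    1.4  -1.95] F [-0.4  0.1  0.5] open 42.8 t 3.5
```

View pics/w2.png

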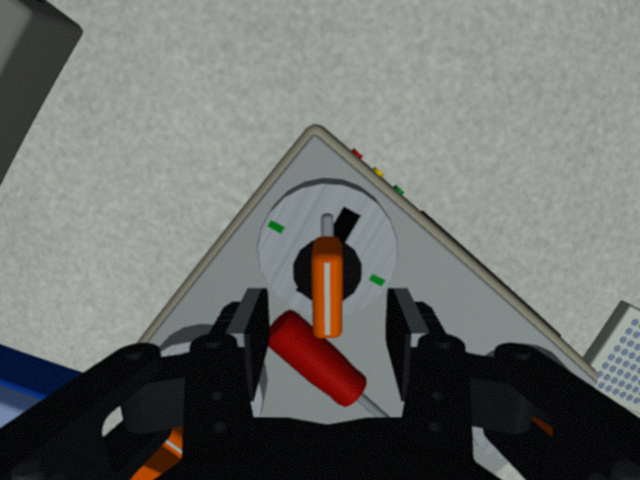

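The handle at (327,288) is centred between the jaws (247–410) and parallel to the pads. I descend and grip.

Call:
servo_tool(
  delta_pos=[
    [-0.0008,0.016,0],
    [0,0.013,0],
    [0,0.002,0],
    [0,0,0],
    [0,0,0],
  ],
  dr=[
    [0,-0.7,0],
    [0,0,0],
    [0,0,0],
    [0,0,0],
    [0,0,0],
  ],
  grip=[0.5,0.5,0.5,0,0],
  grip_force=30,
)

```text
t: 4.18
tool_pos: [0.4753, 0.1228, 0.1588]
tool_rot: [-1.536, -0.391, 0.377]
contact_force: [-0.9, 0.3, 1.7]
opening: 0.0112
```

Call:
servo_tool(
  delta_pos=[
    [0,0,0],
    [0,0,0],
  ],
  dr=[
    [0,0,0],
    [0,0,0],
  ],
  grip=[0,0],
)

```text
t: 4.42
tool_pos: [0.4752, 0.1228, 0.1589]
tool_rot: [-1.536, -0.391, 0.377]
contact_force: [0.3, 1.1, -1.0]
opening: 0.0115
```

```bash
python3 - <<'E'
from h import *
goto((.4737,.122,.157),down(118.1-29.6))
cv2.imwrite("pics/w3.png",ctrl.get_image("wrist")[:,:,::-1])
E
```

```text
tcp [0.4752 0.1228 0.1589] shift mm [-1.7  1.8  0.1] turn [-0.  29.6  0.5] q [ 0.1  -0.21  2.01  0.    1.34 -1.96] F [ 0.3  1.1 -1. ] open 11.5 t 4.42
```

View pics/w3.png

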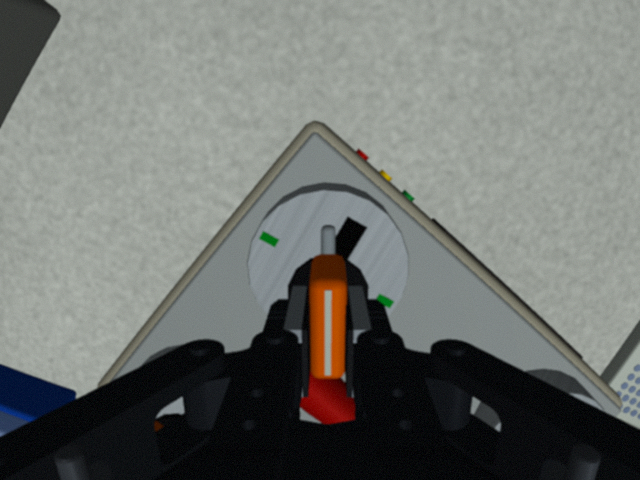

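Call:
servo_tool(
  delta_pos=[
    [-0.0008,0,0],
    [-0.0008,0,0],
    [0,0,0],
    [0,0,0],
    [0,0,0],
  ],
  dr=[
    [0,7,0],
    [0,9,0.3],
    [0,9,0],
    [0,4,0],
    [0,0,0],
  ],
  grip=[0,0,0,0,0],
)

```text
t: 5.1
tool_pos: [0.4754, 0.1217, 0.1589]
tool_rot: [-1.57, 0.018, -0.032]
contact_force: [0.4, 1.1, -1.5]
opening: 0.0116
```

```bash
python3 - <<'E'
from h import *
goto((.4737,.122,.157),down(118.1-29.6))
im=ctrl.get_image("wrist")[:,:,::-1]
cv2.imwrite("pics/w4.png",im)
hsv=cv2.cvtColor(im.copy(),cv2.COLOR_BGR2HSV);p=cam('wrist')
g=cv2.inRange(hsv,(45,90,40),(85,255,255)); n,l,s,c=cv2.connectedComponentsWithStats(g)
for i in range(1,n):
    if s[i,4]>8: print('green',c[i].round(1),s[i,4],onz(p,c[i],.108).round(4))
E
```

```text
tcp [0.4754 0.1217 0.1589] shift mm [-1.7  1.8  0.2] turn [-0.  -0.3  0.5] q [ 0.1  -0.21  2.01 -0.    1.33 -1.44] F [ 0.4  1.1 -1.5] open 11.6 t 5.1
green [378.  160.9] 70 [0.4255 0.1445 0.108 ]
green [261.  270.5] 136 [0.473  0.0916 0.108 ]
green [394.1 269.5] 135 [0.4744 0.1518 0.108 ]
green [587.1 321.9] 105 [0.5053 0.2484 0.108 ]
```

View pics/w4.png

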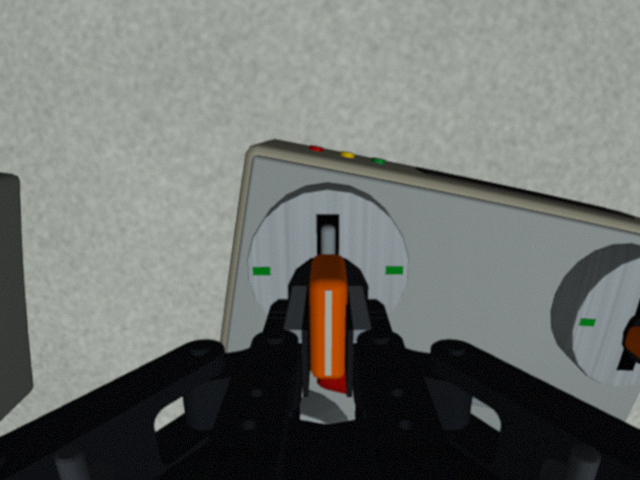

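The blade at (328,238) sits centred in the slot (318–338). Now I push it in.

Call:
servo_tool(
  delta_pos=[
    [0,0,0],
    [0,0.007,0],
    [0,0.007,0],
    [0,0.007,0],
    [0,0,0],
  ],
  dr=[
    [0,-0.3,0],
    [0,0,0],
    [0,0,0],
    [0,0,0],
    [0,0,0],
  ],
  grip=[0,0,0,0,0],
  grip_force=60,
)

```text
t: 5.78
tool_pos: [0.4756, 0.1218, 0.1383]
tool_rot: [-1.571, 0.012, -0.025]
contact_force: [-4.0, 0.3, 5.7]
opening: 0.0106
```

```bash
python3 - <<'E'
from h import *
goto((.4737,.122,.1385),down(118.1-29.6))
im=ctrl.get_image("wrist")[:,:,::-1]
cv2.imwrite("pics/w5.png",im)
E
```

```text
tcp [0.4756 0.1218 0.1383] shift mm [-1.9 -0.2  0.2] turn [-0.   0.2  0.5] q [ 0.1  -0.19  2.03 -0.    1.3  -1.45] F [-4.   0.3  5.7] open 10.6 t 5.78
```

View pics/w5.png

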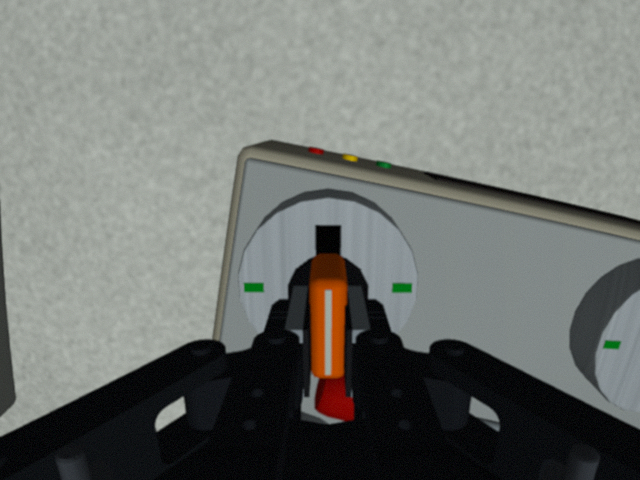

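Call:
servo_tool(
  delta_pos=[
    [0,0.0005,-0.0003],
    [0,0.0003,-0.0003],
    [0,0.0003,-0.0003],
    [0,0,-0.0003],
  ],
  dr=[
    [0,6,0],
    [0,9,0],
    [0,9,0],
    [0,9,0],
  ],
  grip=[0,0,0,0],
)

```text
t: 6.32
tool_pos: [0.4751, 0.1206, 0.1387]
tool_rot: [-1.515, 0.478, -0.487]
contact_force: [-2.9, 0.3, 5.6]
opening: 0.0105
```

```bash
python3 - <<'E'
from h import *
goto((.4737,.1205,.1385),down(-1.5))
E
```

```text
tcp [0.4751 0.1206 0.1387] shift mm [-1.1  0.2 -0.9] turn [-0.3 56.2  0.2] q [ 0.1  -0.19  2.03 -0.    1.3  -0.86] F [-2.9  0.3  5.6] open 10.5 t 6.33
```

Call:
servo_tool(
  delta_pos=[
    [0,0.0003,-0.0003],
    [0,0.0003,-0.0003],
    [0,0.0003,-0.0003],
    [0,0.0003,-0.0003],
    [0,0,-0.0003],
  ],
  dr=[
    [0,9,0],
    [0,10,0],
    [0,10,0],
    [0,10,0],
    [0,9,0],
  ],
  grip=[0,0,0,0,0],
)

```text
t: 6.95
tool_pos: [0.4735, 0.1198, 0.1391]
tool_rot: [-1.249, 1.139, -1.145]
contact_force: [-4.4, 0.4, 5.8]
opening: 0.0107
```

```bash
python3 - <<'E'
from h import *
goto((.4737,.1205,.1385),down(-1.5))
E
```

```text
tcp [0.4735 0.1198 0.1391] shift mm [-0.6  0.6  0.2] turn [-0.2  6.7  0.1] q [ 0.1  -0.19  2.03 -0.    1.3   0.01] F [-4.4  0.4  5.8] open 10.7 t 6.95
```

Call:
servo_tool(
  delta_pos=[
    [0,0.0005,0],
    [0,0,0],
    [0,0,0],
  ],
  dr=[
    [0,6,0],
    [0,1.2,0],
    [0,0,0],
  ],
  grip=[0,0,0],
)

```text
t: 7.32
tool_pos: [0.4733, 0.1199, 0.1395]
tool_rot: [-1.19, 1.236, -1.24]
contact_force: [-2.5, -0.4, 6.3]
opening: 0.0106
```

```bash
python3 - <<'E'
from h import *
goto((.4737,.1205,.1385),down(-1.5))
im=ctrl.get_image("wrist")[:,:,::-1]
cv2.imwrite("pics/w6.png",im)
E
```

```text
tcp [0.4733 0.1199 0.1395] shift mm [-0.6  1.   0.4] turn [-0.1 -0.7  0.1] q [ 0.1  -0.19  2.03 -0.    1.31  0.14] F [-2.5 -0.4  6.3] open 10.6 t 7.33
```

View pics/w6.png

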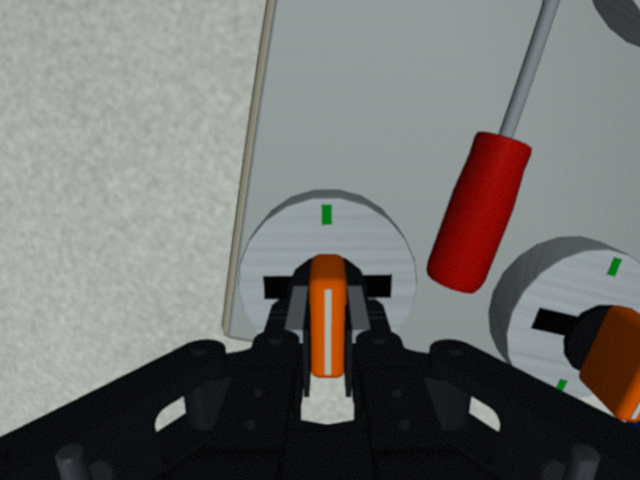

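The handle now points at the green mark (326,214), at right angles to the slot. I release it with a small opening and lift.

Call:
servo_tool(
  delta_pos=[
    [0,0,0],
    [0,0,0],
    [0,-0.03,0],
    [0,-0.05,0],
    [0,-0.05,0],
  ],
  dr=[
    [0,0,0],
    [0,0,0],
    [0,0,0],
    [0,0,0],
    [0,0,0],
  ],
  grip=[0.35,0.35,0.35,0.35,0.35],
)

```text
t: 8.0
tool_pos: [0.4709, 0.1195, 0.2648]
tool_rot: [-1.198, 1.242, -1.237]
contact_force: [0.7, 0.7, 0.6]
opening: 0.03
```

```bash
python3 - <<'E'
from h import *
goto((.4737,.1205,.1385),down(-1.5))
im=ctrl.get_image("wrist")[:,:,::-1]
cv2.imwrite("pics/w7.png",im)
E
```

```text
tcp [0.4709 0.1195 0.2648] shift mm [ -1.5 126.3   3.7] turn [ 0.4 -0.7  0.2] q [ 0.1  -0.3   1.9  -0.    1.55  0.14] F [0.7 0.7 0.6] open 30.0 t 8.0
```

View pics/w7.png

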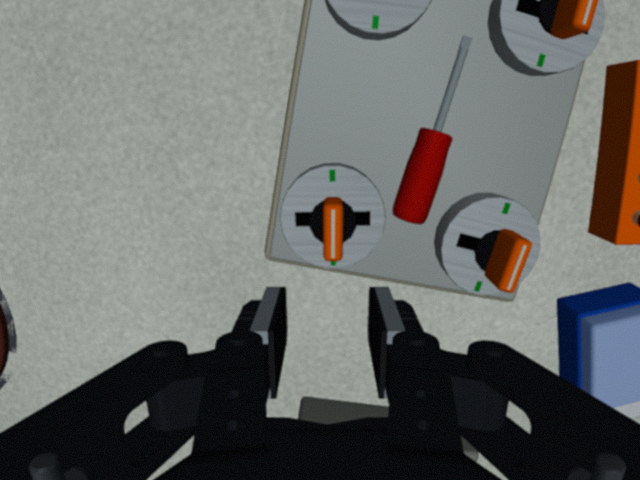

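Locked: the handle at (333,230) lies along the marks (331,175) and (333,263). Next I work out the supply pose.

```bash
python3 - <<'E'
from h import *
ps,pd=cam("scene"),cam("side")
L={'side':[(55,178),(375,48),(540,310),(203,460)],'scene':[(517,275),(190,400),(50,172),(368,68)]}
for n,p,b in(("scene",ps,(255,135)),("side",pd,(270,285))):
    P=np.array([onz(p,(b[0]+a/5,b[1]+c/5),.07) for a,c in L[n]]); print(n,P.round(4).tolist(),P.mean(0).round(4))
    e=[np.linalg.norm(P[i]-P[(i+1)%4]).round(3) for i in range(4)]; print(e,[np.degrees(np.arctan2(*(P[(i+1)%4]-P[i])[[1,0]])).round(1) for i in range(4)])
# tab top centre
print(tri([(ps,(255+312/5,135+92/5)),(pd,(270+258/5,285+175/5))]))
E
```

```text
scene [[0.4381, -0.0898, 0.07], [0.606, -0.1193, 0.07], [0.5785, -0.2836, 0.07], [0.407, -0.249, 0.07]] [ 0.5074 -0.1854  0.07  ]
[np.float64(0.17), np.float64(0.167), np.float64(0.175), np.float64(0.162)] [np.float64(-10.0), np.float64(-99.5), np.float64(168.6), np.float64(78.9)]
side [[0.4349, -0.0979, 0.07], [0.6057, -0.1291, 0.07], [0.5774, -0.2903, 0.07], [0.4068, -0.2596, 0.07]] [ 0.5062 -0.1942  0.07  ]
[np.float64(0.174), np.float64(0.164), np.float64(0.173), np.float64(0.164)] [np.float64(-10.3), np.float64(-100.0), np.float64(169.8), np.float64(80.2)]
[ 0.48714795 -0.18866856  0.14123359]
```

Call:
servo_tool(
  delta_pos=[
    [0.055,0,0],
    [0.058,0,0],
    [0.058,0,0],
    [0.058,0,0],
    [0.058,0,0],
  ],
  dr=[
    [0,0,0],
    [0,0,0],
    [0,0,0],
    [0,0,0],
    [0,0,0],
  ],
  grip=[0.4,0.4,0.4,0.4,0.4],
)

```text
t: 8.68
tool_pos: [0.4662, -0.172, 0.2761]
tool_rot: [-1.185, 1.216, -1.241]
contact_force: [1.3, 0.4, 1.0]
opening: 0.0341
```

Call:
servo_tool(
  delta_pos=[
    [0,0,0],
    [0,0,0],
    [0,0,0],
    [0,0,0],
    [0,0,0],
  ],
  dr=[
    [0,-10,0],
    [0,-10,0],
    [0,-10,0],
    [0,-10,0],
    [0,-10,0],
  ],
  grip=[0.4,0.4,0.4,0.4,0.4],
)

```text
t: 9.3
tool_pos: [0.4657, -0.1782, 0.2727]
tool_rot: [-1.497, 0.54, -0.569]
contact_force: [-0.2, 0.1, -0.9]
opening: 0.0342
```

Call:
servo_tool(
  delta_pos=[
    [0,0,0],
    [0,0,0],
    [0,0,0],
    [0,0,0],
  ],
  dr=[
    [0,-10,0],
    [0,-10,0],
    [0,-10,0],
    [0,0,0],
  ],
  grip=[0.4,0.4,0.4,0.4],
)

```text
t: 9.8
tool_pos: [0.4661, -0.1788, 0.2702]
tool_rot: [-1.57, 0.119, -0.147]
contact_force: [-0.3, 0.2, 0.3]
opening: 0.0341
```

```bash
python3 - <<'E'
from h import *
goto((.488,-.187,.25),down(79.7))
im=ctrl.get_image("wrist")[:,:,::-1]
cv2.imwrite("pics/w8.png",im)
E
```

```text
tcp [ 0.4661 -0.1788  0.2702] shift mm [22.6 20.7 -4.4] turn [0.1 0.6 1.1] q [-0.52 -0.28  1.88  0.    1.53 -1.92] F [-0.3  0.2  0.3] open 34.1 t 9.8
```

View pics/w8.png

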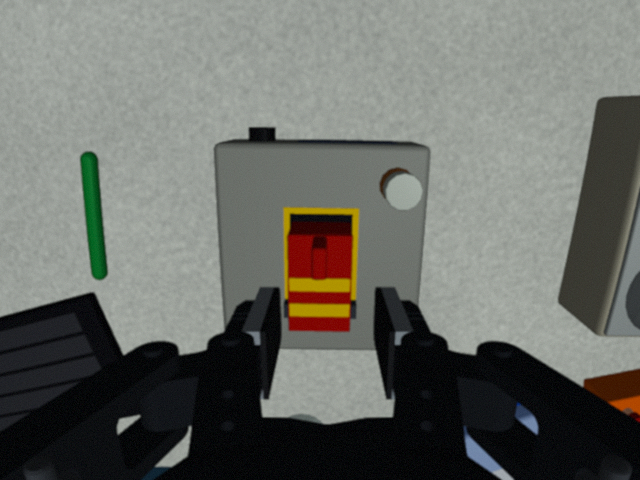

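The wrist view shows the supply from above: front corners at about (216,146) and (429,149), and the red tab at about (319,257).

```bash
python3 - <<'E'
from h import *
im=cv2.imread("pics/w8.png")
cv2.imwrite("pics/w8z.png",cv2.resize(im[195:345,270:375],None,fx=4,fy=4,interpolation=cv2.INTER_CUBIC))
p=cam('wrist')
A,B=onz(p,(217,147),.07),onz(p,(428,150),.07);d=B-A;y=np.degrees(np.arctan2(d[1],d[0]))-90
print(A,B,np.linalg.norm(d),'yaw',y); a=np.radians(y); print('ctr',(A+B)/2+.09*np.array([np.cos(a),np.sin(a),0]))
E
```

```text
[ 0.40612041 -0.25521883  0.07      ] [ 0.43578405 -0.09517455  0.07      ] 0.16277008972159424 yaw -10.500411131090033
ctr [ 0.50944506 -0.19159852  0.07      ]
```

View pics/w8z.png

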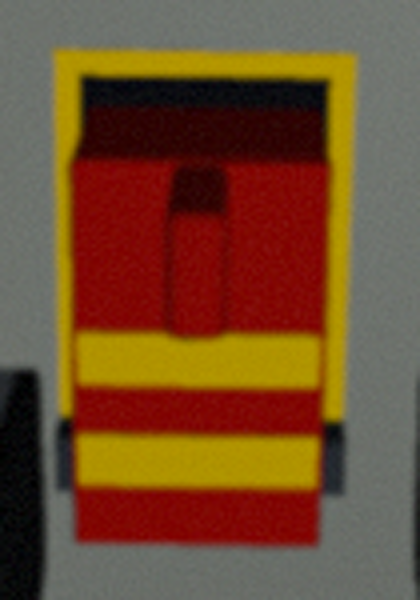

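```bash
python3 - <<'E'
from h import *
p=cam('wrist')
f=lambda a,b,z:onz(p,(270+a/4-.4,195+b/4-.4),z)
print('tab',f(197,274,.146),np.linalg.norm(f(197,213,.146)-f(197,335,.146)),np.linalg.norm(f(170,213,.146)-f(226,213,.146)))
# cover top (z=.116): near edge y=158, far edge 545 ; yellow base frame corners
print('cover front/back mid',f(201,158,.116),f(198,545,.116))
d=f(198,545,.116)-f(201,158,.116);print(np.degrees(np.arctan2(d[1],d[0])),np.linalg.norm(d))
E
```

```text
tab [ 0.48621874 -0.18790801  0.146     ] 0.020487981415739806 0.008776036901022605
cover front/back mid [ 0.47568013 -0.18596232  0.116     ] [ 0.54955839 -0.19951346  0.116     ]
-10.393959568907844 0.07511078873046496
```

```bash
cat >> h.py <<'E'
A=np.radians(-10.4); U=np.array([np.cos(A),np.sin(A),0]); V=np.array([-np.sin(A),np.cos(A),0]); Z=np.array([0,0,1.]); H=np.array([.5496,-.1995,.076])
def coverpose(th,phi,out=.062,ahead=.064):
    c,s=np.cos(th),np.sin(th); r=np.array([-ahead,out]); r=np.array([c*r[0]+s*r[1],-s*r[0]+c*r[1]])
    f=np.array([np.cos(phi),-np.sin(phi)]); g=np.array([-np.sin(phi),-np.cos(phi)])
    x=U*f[0]+Z*f[1]; y=U*g[0]+Z*g[1]; z=np.cross(x,y)
    return H+U*r[0]+Z*r[1]+.005*y, np.c_[x,y,z]
E
python3 - <<'E'
from h import *
print(coverpose(0,0)); goto(*coverpose(0,0))
E
```

```text
(array([ 0.48665143, -0.18794677,  0.133     ]), array([[ 0.98357147, -0.        ,  0.18051915],
       [-0.18051915,  0.        ,  0.98357147],
       [ 0.        , -1.        ,  0.        ]]))
tcp [ 0.466  -0.1787  0.2702] shift mm [ 19.4 137.6  -5.3] turn [0.1 0.7 1. ] q [-0.52 -0.28  1.88  0.    1.53 -1.92] F [-1.1  0.8  0.9] open 34.0 t 9.85
```

Call:
servo_tool(
  delta_pos=[
    [0.0194,0.02,-0.0053],
    [0,0.04,0],
    [0,0.04,0],
    [0,0.005,0],
    [0,0,0],
  ],
  dr=[
    [0.1,0.7,1],
    [0,0,0],
    [0,0,0],
    [0,0,0],
    [0,0,0],
  ],
  grip=[0.4,0.4,0.4,0.4,0.4],
)

```text
t: 10.48
tool_pos: [0.4871, -0.1888, 0.1651]
tool_rot: [-1.568, 0.148, -0.157]
contact_force: [-0.2, 0.8, 0.8]
opening: 0.034
```

```bash
python3 - <<'E'
from h import *
goto(*coverpose(0,0))
im=ctrl.get_image("wrist")[:,:,::-1]
cv2.imwrite("pics/w9.png",im)
E
```

```text
tcp [ 0.4871 -0.1888  0.1651] shift mm [-0.8 32.1  0.8] turn [ 0.1 -0.8  0.3] q [-0.51 -0.14  1.93 -0.    1.34 -1.89] F [-0.2  0.8  0.8] open 34.0 t 10.47
```

View pics/w9.png

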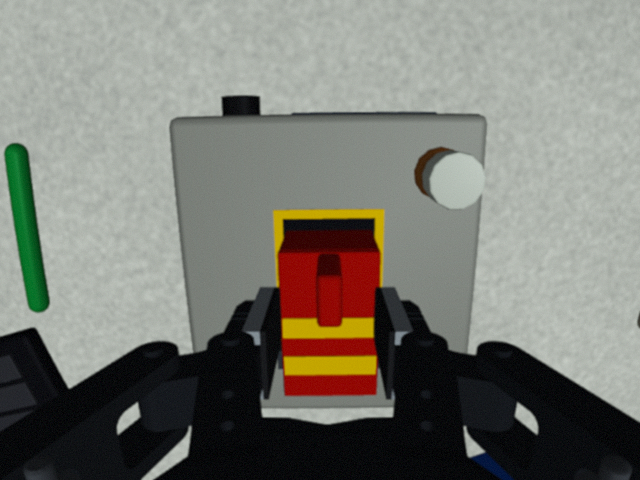

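The tab at (329,290) is centred between the jaws. I go down and pinch.

Call:
servo_tool(
  delta_pos=[
    [-0.0008,0.016,0.0008],
    [0,0.014,0],
    [0,0.002,0],
    [0,0,0],
    [0,0,0],
  ],
  dr=[
    [0,-0.8,0],
    [0,0,0],
    [0,0,0],
    [0,0,0],
    [0,0,0],
  ],
  grip=[0.4,0.4,0.4,0,0],
  grip_force=25,
)

```text
t: 11.15
tool_pos: [0.4884, -0.1884, 0.1347]
tool_rot: [-1.57, 0.133, -0.151]
contact_force: [-0.4, 1.1, 0.9]
opening: 0.0093
```

Call:
servo_tool(
  delta_pos=[
    [0,0,0],
    [0,0,0],
  ],
  dr=[
    [0,0,0],
    [0,0,0],
  ],
  grip=[0,0],
)

```text
t: 11.4
tool_pos: [0.4884, -0.1884, 0.1347]
tool_rot: [-1.57, 0.133, -0.151]
contact_force: [0.7, 0.8, -1.9]
opening: 0.0094
```

```bash
python3 - <<'E'
from h import *
goto(*coverpose(0,0))
# plan: th steps, phi
prev=coverpose(0,0)
for i in range(1,13):
    th=i*8*np.pi/180; phi=min(th,np.radians(48)) ; c=coverpose(th,phi)
    d=prev[1].T@(c[0]-prev[0]); w=np.degrees(R.from_matrix(prev[1].T@c[1]).as_rotvec())
    print(i*8,(d*1e3).round(1),w.round(1)); prev=c
E
```

```text
tcp [ 0.4884 -0.1884  0.1347] shift mm [-1.8  1.7  0.1] turn [0.2 0.  0.7] q [-0.51 -0.1   1.96  0.    1.28 -1.9 ] F [ 0.7  0.8 -1.9] open 9.4 t 11.4
8 [ 8.6 -8.4 -0. ] [-0. -0.  8.]
16 [ 8.6 -8.4  0. ] [0. 0. 8.]
24 [ 8.6 -8.4 -0. ] [-0. -0.  8.]
32 [ 8.6 -8.4  0. ] [0. 0. 8.]
40 [ 8.6 -8.4  0. ] [-0. -0.  8.]
48 [ 8.6 -8.4 -0. ] [-0. -0.  8.]
56 [ 9.3 -8.3 -0. ] [-0.  0.  0.]
64 [10.3 -6.9  0. ] [0. 0. 0.]
72 [11.2 -5.4 -0. ] [0. 0. 0.]
80 [11.8 -3.8  0. ] [0. 0. 0.]
88 [12.2 -2.1  0. ] [0. 0. 0.]
96 [12.4 -0.4 -0. ] [0. 0. 0.]
```

Call:
servo_tool(
  delta_pos=[
    [0.0086,-0.0084,0],
    [0.0086,-0.0084,0],
    [0.0086,-0.0084,0],
  ],
  dr=[
    [0,0,8],
    [0,0,8],
    [0,0,8],
  ],
  grip=[0,0,0],
)

```text
t: 11.78
tool_pos: [0.5159, -0.1934, 0.1548]
tool_rot: [-1.507, 0.464, 0.182]
contact_force: [-0.2, 0.2, -4.8]
opening: 0.0094
```

```bash
cat >> h.py <<'E'
def chk():
    o=ctrl.get_obs(); M=R.from_rotvec(o['tool_rot']).as_matrix(); g=o['tool_pos']-.005*M[:,1]-H
    a,b=g@U,g@Z; th0=np.arctan2(.0637,-.0624); print('r',np.hypot(a,b).round(4),'theta',np.degrees(th0-np.arctan2(b,a)).round(1),'lat',(g@V).round(4),'phi',np.degrees(np.arctan2(-M[:,1]@U,-M[2,1])).round(1),'F',o['contact_force'].round(1),'q',o['q'].round(2),'open',o['opening'].round(4),'tcp',o['tool_pos'].round(4),'t',round(o['t'],2))
E
python3 - <<'E'
from h import *
chk(); goto(*coverpose(np.radians(24),np.radians(24)))
E
```

```text
Traceback (most recent call last):
  File "h.py", line 36, in chk
    a,b=g@U,g@Z; th0=np.arctan2(.0637,-.0624); print('r',np.hypot(a,b).round(4),'theta',np.degrees(th0-np.arctan2(b,a)).round(1),'lat',(g@V).round(4),'phi',np.degrees(np.arctan2(-M[:,1]@U,-M[2,1])).round(1),'F',o['contact_force'].round(1),'q',o['q'].round(2),'open',o['opening'].round(4),'tcp',o['tool_pos'].round(4),'t',round(o['t'],2))
                                                                                                                                                                                                                                                                          ^^^^^^^^^^^^^^^^^^
AttributeError: 'float' object has no attribute 'round'
```

```bash
sed -i "s/o\['opening'\].round(4)/round(o['opening'],4)/" h.py
python3 - <<'E'
from h import *
chk(); goto(*coverpose(np.radians(24),np.radians(24)))
E
```

```text
r 0.0894 theta 23.3 lat -0.0001 phi 23.8 F [-0.2  0.2 -4.8] q [-0.44  0.21  1.63 -0.11  1.7  -1.82] open 0.0094 tcp [ 0.5159 -0.1934  0.1548] t 11.78
tcp [ 0.5159 -0.1934  0.1548] shift mm [-0.6  1.1  0.1] turn [ 0.2 -0.1  0.2] q [-0.44  0.21  1.63 -0.11  1.7  -1.82] F [-0.2  0.2 -4.8] open 9.4 t 11.78
```

Tracking the arc well; I continue.

Call:
servo_tool(
  delta_pos=[
    [0.0086,-0.0082,0],
    [0.0086,-0.0082,0],
    [0.0086,-0.0082,0],
  ],
  dr=[
    [0,0,8],
    [0,0,8],
    [0,0,8],
  ],
  grip=[0,0,0],
)

```text
t: 12.15
tool_pos: [0.5516, -0.2, 0.162]
tool_rot: [-1.391, 0.787, 0.52]
contact_force: [-3.6, -0.2, -2.8]
opening: 0.0097
```

```bash
python3 - <<'E'
from h import *
chk(); goto(*coverpose(np.radians(48),np.radians(48)))
E
```

```text
r 0.0895 theta 48.1 lat -0.0002 phi 48.6 F [-3.6 -0.2 -2.8] q [-0.4   0.55  1.31 -0.19  2.11 -1.81] open 0.0097 tcp [ 0.5516 -0.2     0.162 ] t 12.15
tcp [ 0.5516 -0.2     0.162 ] shift mm [-1.4  2.1  0.2] turn [ 0.1 -0.2 -0.6] q [-0.4   0.55  1.31 -0.19  2.11 -1.81] F [-3.6 -0.2 -2.8] open 9.7 t 12.15
```

Call:
servo_tool(
  delta_pos=[
    [0.0086,-0.008,0],
    [0.0086,-0.008,0],
    [0.009,-0.008,0],
  ],
  dr=[
    [0,0,8],
    [0,0,6],
    [0,0,2],
  ],
  grip=[0,0,0],
)

```text
t: 12.52
tool_pos: [0.5863, -0.2065, 0.1528]
tool_rot: [-1.28, 1.0, 0.748]
contact_force: [-5.1, 0.5, -1.0]
opening: 0.0096
```

```bash
python3 - <<'E'
from h import *
chk(); goto(*coverpose(np.radians(100),np.radians(65)))
E
```

```text
r 0.0894 theta 72.4 lat -0.0003 phi 65.5 F [-5.1  0.5 -1. ] q [-0.38  0.8   1.08 -0.27  2.39 -1.85] open 0.0096 tcp [ 0.5863 -0.2065  0.1528] t 12.53
tcp [ 0.5863 -0.2065  0.1528] shift mm [ 36.8 -16.5   0.4] turn [-0.  -0.2 -0.5] q [-0.38  0.8   1.08 -0.27  2.39 -1.85] F [-5.1  0.5 -1. ] open 9.6 t 12.53
```

```bash
python3 - <<'E'
from h import *
ps,pd=cam("scene"),cam("side")
print('cap tri',tri([(ps,(209,190)),(pd,(424,288))]), 'tipbox',onz(ps,(258,275),.067),onz(pd,(370,250),.067),'rack',onz(pd,(328,208),.066))
for n in("scene","side"): cv2.imwrite(f"pics/{n}1.png",ctrl.get_image(n)[:,:,::-1])
E
```

```text
cap tri [ 0.74103785 -0.25368826  0.12693563] tipbox [ 0.75409578 -0.0313968   0.067     ] [ 0.7488386  -0.05362275  0.067     ] rack [0.75110332 0.13621527 0.066     ]
```

View pics/side1.png

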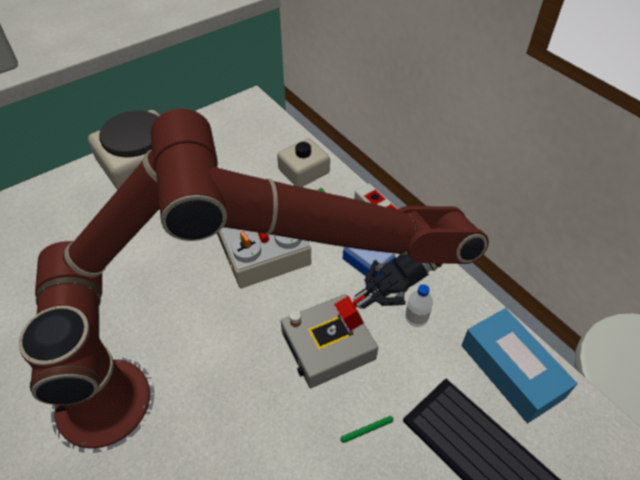

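View pics/scene1.png

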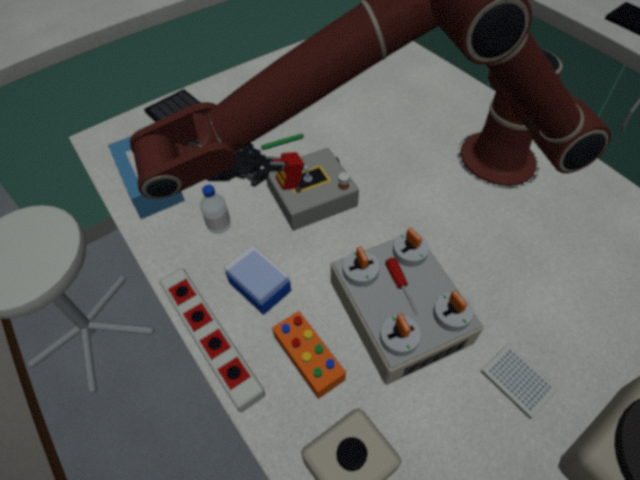

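```bash
python3 - <<'E'
from h import *
o=ctrl.get_obs(); prev=(o['tool_pos'],R.from_rotvec(o['tool_rot']).as_matrix())
for th,phi in ((77,58),(82,50),(87,42),(92,35),(96,30)):
    c=coverpose(np.radians(th),np.radians(phi))
    d=prev[1].T@(c[0]-prev[0]); w=np.degrees(R.from_matrix(prev[1].T@c[1]).as_rotvec())
    print(th,(d*1e3).round(1),w.round(1),c[0].round(3)); prev=c
E
```

```text
77 [ 4.2 -2.4  0.3] [ 0.  -0.2 -7.3] [ 0.591 -0.207  0.15 ]
82 [ 7.8 -3.3 -0. ] [-0. -0. -8.] [ 0.597 -0.208  0.145]
87 [ 8.3 -1.6  0. ] [-0. -0. -8.] [ 0.604 -0.209  0.139]
92 [ 8.4  0.2 -0. ] [ 0.  0. -7.] [ 0.61  -0.211  0.134]
96 [ 6.5  1.4 -0. ] [ 0. -0. -5.] [ 0.614 -0.211  0.129]
```

Call:
servo_tool(
  delta_pos=[
    [0.0055,-0.003,0],
    [0.008,-0.0033,0],
    [0.0083,-0.0016,0],
  ],
  dr=[
    [0,0,-7],
    [0,0,-8],
    [0,0,-8],
  ],
  grip=[0,0,0],
)

```text
t: 13.0
tool_pos: [0.605, -0.21, 0.1386]
tool_rot: [-1.426, 0.705, 0.431]
contact_force: [-6.1, 1.0, -0.9]
opening: 0.0092
```

```bash
python3 - <<'E'
from h import *
chk(); goto(*coverpose(np.radians(96),np.radians(30)))
E
```

```text
r 0.0893 theta 86.4 lat -0.0003 phi 42.1 F [-6.1  1.  -0.9] q [-0.39  0.62  1.21 -0.16  2.03 -1.79] open 0.0092 tcp [ 0.605  -0.21    0.1386] t 13.0
tcp [ 0.605  -0.21    0.1386] shift mm [13.6  0.9  0.4] turn [  0.1  -0.2 -12.1] q [-0.39  0.62  1.21 -0.16  2.03 -1.79] F [-6.1  1.  -0.9] open 9.2 t 13.0
```

Call:
servo_tool(
  delta_pos=[
    [0.0083,0.0002,0],
    [0.0075,0.0014,0],
    [0.002,0.001,0],
    [0,0,0],
  ],
  dr=[
    [0,0,-7],
    [0,0,-5],
    [0,0,-1],
    [0,0,0],
  ],
  grip=[0,0,0,0],
)

```text
t: 13.5
tool_pos: [0.6157, -0.2121, 0.1296]
tool_rot: [-1.488, 0.531, 0.248]
contact_force: [-2.2, 1.6, 0.4]
opening: 0.0095
```

```bash
python3 - <<'E'
from h import *
chk()
cv2.imwrite("pics/side2.png",cv2.resize(ctrl.get_image("side")[230:400,260:460,::-1],None,fx=4,fy=3.5))
E
```

```text
r 0.0907 theta 94.6 lat -0.0004 phi 28.7 F [-2.2  1.6  0.4] q [-0.4   0.51  1.32 -0.11  1.8  -1.79] open 0.0095 tcp [ 0.6157 -0.2121  0.1296] t 13.5
```

View pics/side2.png

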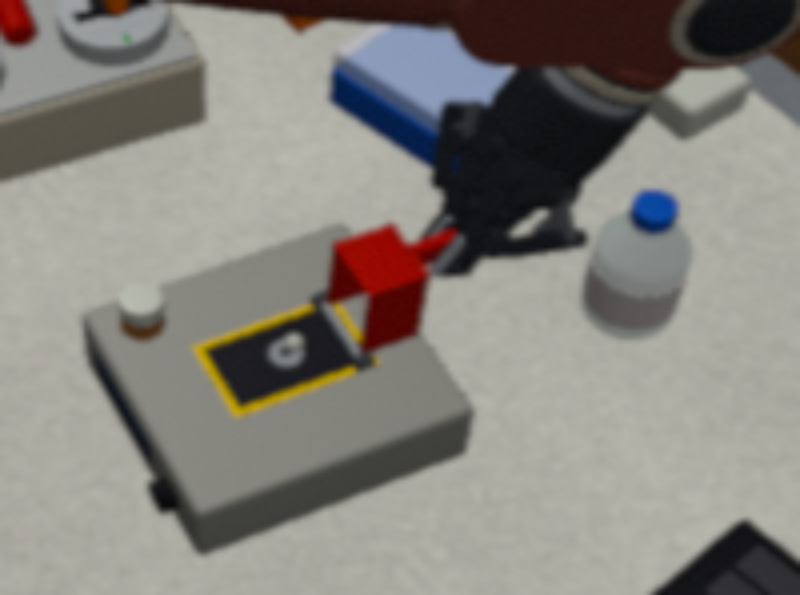

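Call:
servo_tool(
  delta_pos=[
    [0,0,0],
    [0,0,0],
    [0,-0.02,0],
    [0,-0.05,0],
    [0,-0.05,0],
  ],
  dr=[
    [0,0,0],
    [0,0,0],
    [0,0,0],
    [0,0,0],
    [0,0,-8],
  ],
  grip=[0.35,0.35,0.35,0.35,0.35],
)

```text
t: 14.18
tool_pos: [0.6732, -0.2224, 0.2266]
tool_rot: [-1.514, 0.43, 0.146]
contact_force: [-0.0, -0.3, -0.1]
opening: 0.0299
```

```bash
python3 - <<'E'
from h import *
C=H-.045*U; C[2]=0
k=C+.0075*U-.0113*V+.2*Z
goto(k-.06*U+.05*Z,down(79.6))
cv2.imwrite("pics/side3.png",cv2.resize(ctrl.get_image("side")[230:400,260:460,::-1],None,fx=4,fy=3.5))
E
```

```text
tcp [ 0.6732 -0.2224  0.2266] shift mm [-216.5   58.9  -11.7] turn [  0.1  -0.2 -21.2] q [-0.39  0.49  1.16 -0.08  1.86 -1.79] F [-0.  -0.3 -0.1] open 29.9 t 14.18
```

View pics/side3.png

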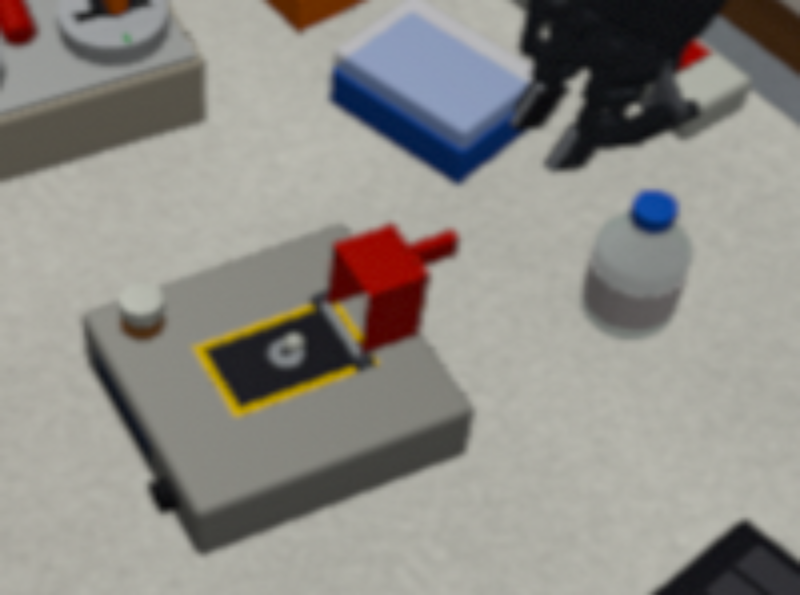

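The cover stays upright. I straighten the tool and move back over the toggle.

Call:
servo_tool(
  delta_pos=[
    [0,-0.01,0],
    [0,-0.01,0],
    [-0.05,0,0],
    [-0.055,0,0],
    [-0.055,0,0],
  ],
  dr=[
    [0,0,-10.5],
    [0,0,-10.5],
    [0,0,0],
    [0,0,0],
    [0,0,0],
  ],
  grip=[0.35,0.35,0.35,0.35,0.35],
)

```text
t: 14.85
tool_pos: [0.5256, -0.1967, 0.2573]
tool_rot: [-1.577, 0.129, -0.159]
contact_force: [-0.6, 0.5, 0.8]
opening: 0.0295
```

```bash
python3 - <<'E'
from h import *
C=H-.045*U; C[2]=0
k=C+.0075*U-.0113*V
goto(k-.02*U+.25*Z,down(79.6))
im=ctrl.get_image("wrist")[:,:,::-1]; cv2.imwrite("pics/w10.png",im)
E
```

```text
tcp [ 0.5256 -0.1967  0.2573] shift mm [-33.5   6.7  -9.7] turn [ 0.5 -0.1  1.2] q [-0.49 -0.12  1.76 -0.    1.48 -1.88] F [-0.6  0.5  0.8] open 29.5 t 14.85
```

View pics/w10.png

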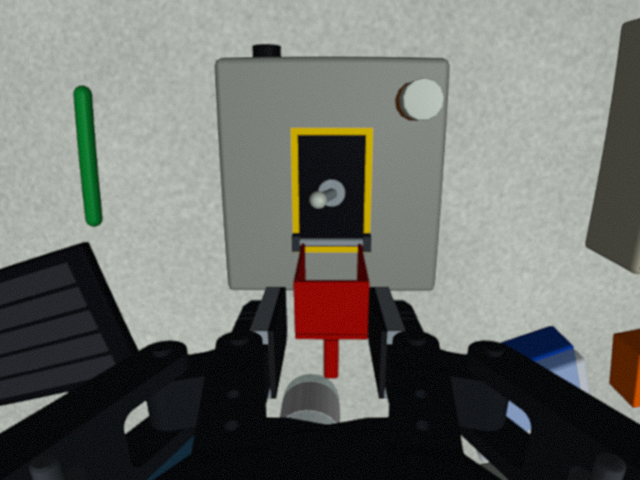

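The knob is at (318,200) and its pivot base at (331,192); the cover is upright at (332,305).

```bash
python3 - <<'E'
from h import *
p=cam('wrist'); C=H-.045*U; C[2]=0
K=onz(p,(318,200),.099); d=K-C; print('knob',K.round(4),'uv mm',(d@U*1e3).round(1),(d@V*1e3).round(1))
K=onz(p,(331,192),.076); d=K-C; print('piv',K.round(4),'uv mm',(d@U*1e3).round(1),(d@V*1e3).round(1))
goto(C+.0065*U-.006*V+.15*Z,down(79.6))
E
```

```text
knob [ 0.5037 -0.1991  0.099 ] uv mm -0.2 -7.9
piv [ 0.5036 -0.19    0.076 ] uv mm -1.9 1.0
tcp [ 0.5191 -0.1943  0.2541] shift mm [ -8.7 104.1  -4.9] turn [ 0.4 -0.1  0.6] q [-0.49 -0.13  1.78 -0.    1.48 -1.88] F [ 0.3  0.7 -2.5] open 30.2 t 14.9
```

```bash
python3 - <<'E'
from h import *
p=cam('wrist'); im=ctrl.get_image("wrist")[:,:,::-1]; q=cam('wrist'); print(p['eye']-q['eye'])
cv2.imwrite("pics/w11.png",im); cv2.imwrite("pics/w11z.png",cv2.resize(im[120:270,260:400],None,fx=4,fy=4,interpolation=cv2.INTER_CUBIC))
E
```

```text
[-0.00260603  0.00074035 -0.00032122]
```

View pics/w11z.png

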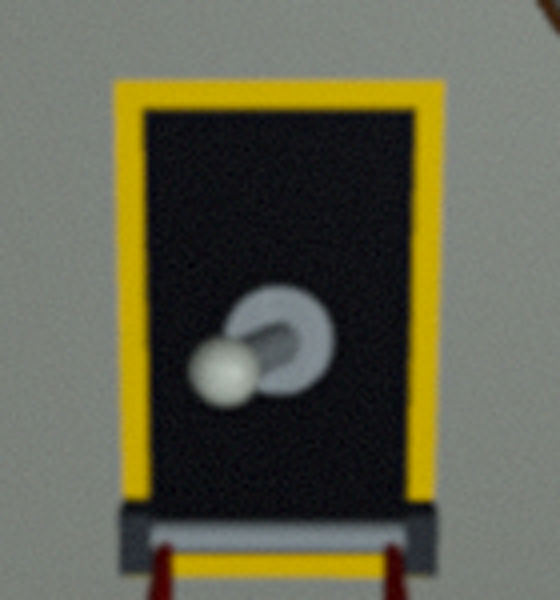

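```bash
python3 - <<'E'
from h import *
p=cam('wrist'); C=H-.045*U; C[2]=0
for nm,a,z in(('knob',(226,372),.099),('piv',(279,340),.076)):
    K=onz(p,(260+a[0]/4-.4,120+a[1]/4-.4),z); d=K-C; print(nm,K.round(4),'uv mm',(d@U*1e3).round(1),(d@V*1e3).round(1))
goto(C+.0065*U-.008*V+.15*Z,down(79.6)); chk()
E
```

```text
knob [ 0.5159 -0.2031  0.099 ] uv mm 12.5 -9.6
piv [ 0.5165 -0.194   0.076 ] uv mm 11.5 -0.5
tcp [ 0.5221 -0.1952  0.2547] shift mm [-12.2 104.6  -6.5] turn [ 0.4 -0.1  0.9] q [-0.49 -0.12  1.77 -0.    1.48 -1.88] F [ 0.2 -0.2 -0. ] open 29.7 t 14.95
r 0.1858 theta 35.8 lat -0.0007 phi -0.8 F [ 0.2 -0.2 -0. ] q [-0.49 -0.12  1.77 -0.    1.48 -1.88] open 0.0297 tcp [ 0.5221 -0.1952  0.2547] t 14.95
```

Call:
servo_tool(
  delta_pos=[
    [-0.014,0.01,-0.0045],
    [0,0.04,0],
    [0,0.04,0],
    [0,0,0],
    [0,0,0],
  ],
  dr=[
    [0.4,0,0.9],
    [0,0,0],
    [0,0,0],
    [0,0,0],
    [0,0,0],
  ],
  grip=[0.35,0.35,0.35,0.35,0.35],
)

```text
t: 15.58
tool_pos: [0.5103, -0.1992, 0.1666]
tool_rot: [-1.57, 0.14, -0.15]
contact_force: [0.9, -0.5, 0.5]
opening: 0.0295
```

```bash
python3 - <<'E'
from h import *
C=H-.045*U; C[2]=0
goto(C+.004*U-.006*V+.098*Z,down(79.6))
im=ctrl.get_image("wrist")[:,:,::-1]; cv2.imwrite("pics/w12.png",im)
E
```

```text
tcp [ 0.5103 -0.1992  0.1666] shift mm [-2.7 68.6  1.1] turn [ 0.2 -0.2  0.4] q [-0.51 -0.07  1.87 -0.    1.34 -1.89] F [ 0.9 -0.5  0.5] open 29.5 t 15.57
```

View pics/w12.png

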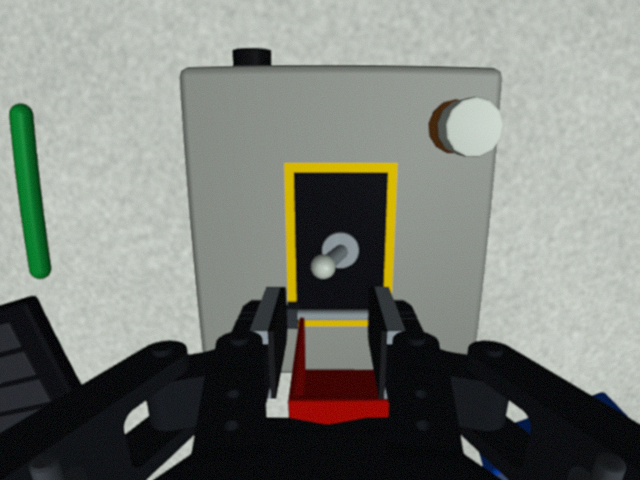

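```bash
python3 - <<'E'
from h import *
p=cam('wrist'); C=H-.045*U; C[2]=0
for nm,a,z in(('knob',(323,267),.099),('piv',(341,250),.076)):
    K=onz(p,a,z); d=K-C; print(nm,K.round(4),'uv mm',(d@U*1e3).round(1),(d@V*1e3).round(1))
goto(C+.004*U-.006*V+.098*Z,down(79.6))
E
```

```text
knob [ 0.5121 -0.202   0.099 ] uv mm 8.6 -9.3
piv [ 0.5122 -0.1924  0.076 ] uv mm 6.9 0.2
tcp [ 0.5101 -0.1992  0.1664] shift mm [-2.5 68.4  1. ] turn [ 0.2 -0.2  0.4] q [-0.51 -0.07  1.87 -0.    1.34 -1.89] F [ 0.   0.5 -0.6] open 30.0 t 15.62
```

The knob is at u=8.6, v=−9.3 mm, as expected. I descend around it.

Call:
servo_tool(
  delta_pos=[
    [-0.0025,0.022,0.001],
    [0,0.025,0],
    [0,0.015,0],
    [0,0,0],
    [0,0,0],
  ],
  dr=[
    [0,0,0],
    [0,0,0],
    [0,0,0],
    [0,0,0],
    [0,0,0],
  ],
  grip=[0.35,0.35,0.35,0.35,0.35],
)

```text
t: 16.25
tool_pos: [0.5145, -0.2012, 0.1129]
tool_rot: [-1.577, 0.128, -0.161]
contact_force: [0.3, 0.1, -0.4]
opening: 0.0301
```

```bash
python3 - <<'E'
from h import *
C=H-.045*U; C[2]=0
goto(C+.004*U-.006*V+.098*Z,down(79.6))
im=ctrl.get_image("wrist")[:,:,::-1]; cv2.imwrite("pics/w13.png",im)
E
```

```text
tcp [ 0.5145 -0.2012  0.1129] shift mm [-7.1 14.8  2.1] turn [ 0.5 -0.1  1.2] q [-0.51 -0.01  1.91 -0.    1.22 -1.89] F [ 0.3  0.1 -0.4] open 30.1 t 16.25
```

View pics/w13.png

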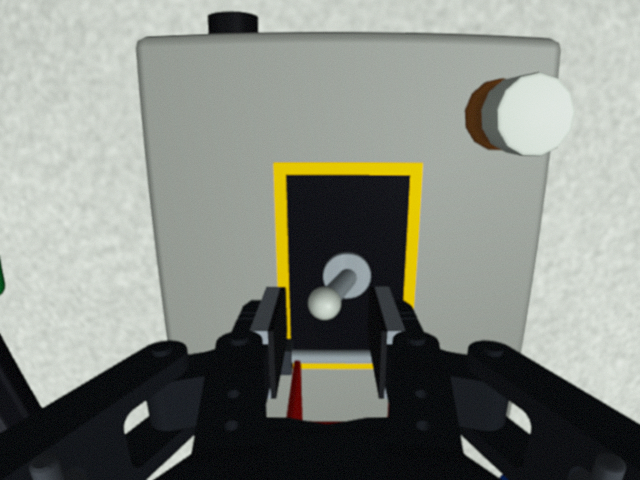

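Call:
servo_tool(
  delta_pos=[
    [-0.007,0.007,0.001],
    [0,0.006,0],
    [0,0,0],
  ],
  dr=[
    [0.4,0,1],
    [0,0,0],
    [0,0,0],
  ],
  grip=[0.35,0.35,0.35],
)

```text
t: 16.68
tool_pos: [0.508, -0.1992, 0.1002]
tool_rot: [-1.568, 0.141, -0.148]
contact_force: [-0.2, 0.2, -0.7]
opening: 0.0301
```

```bash
python3 - <<'E'
from h import *
C=H-.045*U; C[2]=0
goto(C+.004*U-.006*V+.098*Z,down(79.6))
im=ctrl.get_image("wrist")[:,:,::-1]; cv2.imwrite("pics/w14.png",im)
E
```

```text
tcp [ 0.508  -0.1992  0.1002] shift mm [-0.1  2.2  1.3] turn [ 0.1 -0.1  0.3] q [-0.51 -0.    1.92 -0.    1.22 -1.9 ] F [-0.2  0.2 -0.7] open 30.1 t 16.68
```

View pics/w14.png

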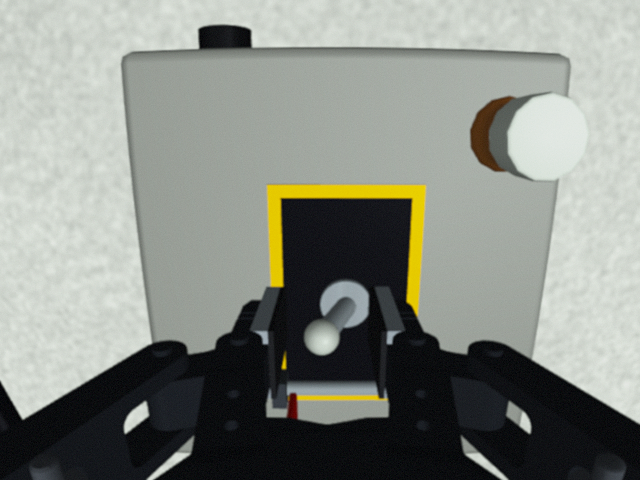

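The knob (322,336) is between the pads. I sweep left (+tool z) by about 27 mm.

Call:
servo_tool(
  delta_pos=[
    [0,0.003,0.006],
    [0,0,0.008],
    [0,0,0.008],
    [0,0,0.006],
    [0,0,0],
  ],
  dr=[
    [0,0,0],
    [0,0,0],
    [0,0,0],
    [0,0,0],
    [0,0,0],
  ],
  grip=[0.35,0.35,0.35,0.35,0.35],
)

```text
t: 17.35
tool_pos: [0.5133, -0.1762, 0.0987]
tool_rot: [-1.585, 0.139, -0.147]
contact_force: [-1.7, -4.9, -0.6]
opening: 0.03
```

```bash
python3 - <<'E'
from h import *
C=H-.045*U; C[2]=0
goto(C+.004*U+.02*V+.098*Z,down(79.6))
im=ctrl.get_image("wrist")[:,:,::-1]; cv2.imwrite("pics/w15.png",im)
E
```

```text
tcp [ 0.5133 -0.1762  0.0987] shift mm [-1.1  0.6  3.6] turn [ 1.1 -0.   0.4] q [-0.46 -0.01  1.93 -0.02  1.21 -1.84] F [-1.7 -4.9 -0.6] open 30.0 t 17.35
```

View pics/w15.png

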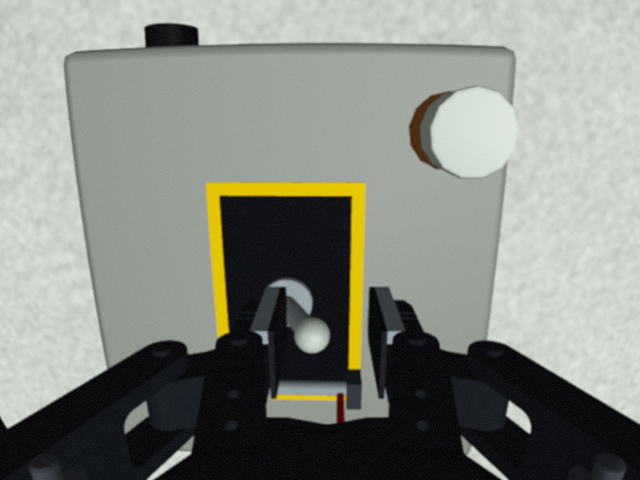

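```bash
python3 - <<'E'
from h import *
p=cam('wrist'); C=H-.045*U; C[2]=0
for nm,a,z in(('knob',(312,335),.099),('piv',(287,305),.076)):
    K=onz(p,a,z); d=K-C; print(nm,'uv mm',(d@U*1e3).round(1),(d@V*1e3).round(1))
E
```

```text
knob uv mm 8.3 11.2
piv uv mm 7.8 0.2
```

Call:
servo_tool(
  delta_pos=[
    [0,0,0.003],
    [0,0,-0.006],
    [0,-0.02,0],
    [0,-0.05,0],
    [0,-0.05,0],
  ],
  dr=[
    [0,0,0],
    [0,0,0],
    [0,0,0],
    [0,0,0],
    [0,0,0],
  ],
  grip=[0.35,0.35,0.35,0.35,0.35],
)

```text
t: 18.02
tool_pos: [0.5096, -0.1744, 0.2183]
tool_rot: [-1.583, 0.146, -0.139]
contact_force: [0.7, -0.3, 0.1]
opening: 0.0298
```

Call:
servo_tool(
  delta_pos=[
    [0,-0.03,0],
    [0,0,0],
  ],
  dr=[
    [0,0,0],
    [0,0,0],
  ],
  grip=[0.35,0.35],
)

```text
t: 18.27
tool_pos: [0.5125, -0.1733, 0.2579]
tool_rot: [-1.585, 0.135, -0.148]
contact_force: [1.1, -0.2, -0.2]
opening: 0.0303
```

```bash
python3 - <<'E'
from h import *
p=cam('wrist');im=ctrl.get_image("wrist")[:,:,::-1]; cv2.imwrite("pics/w16.png",im)
chk(); goto(*coverpose(np.radians(95),np.radians(25)))
E
```

```text
r 0.1898 theta 31.6 lat 0.0192 phi -0.4 F [-0.7  0.2 -0.2] q [-0.46 -0.16  1.8  -0.01  1.49 -1.85] open 0.0298 tcp [ 0.5118 -0.1731  0.2561] t 18.32
tcp [ 0.5118 -0.1731  0.2561] shift mm [106.2 127.3 -17.1] turn [ 1.  -0.1 25.4] q [-0.46 -0.16  1.8  -0.01  1.49 -1.85] F [-0.7  0.2 -0.2] open 29.8 t 18.32
```

View pics/w16.png

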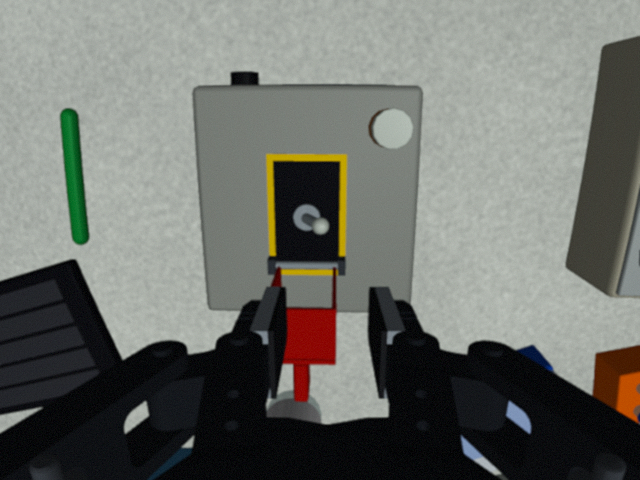

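Toggle on: the knob (320,226) is left of its pivot (306,217), v=+11 mm, and the cover is still up. I go back to the tab to close it.

Call:
servo_tool(
  delta_pos=[
    [0.045,0,-0.008],
    [0.045,0,-0.008],
    [0.03,0,0],
    [0,0,0],
    [0,0,0],
  ],
  dr=[
    [0.5,0,0],
    [0.5,0,0],
    [0,0,9],
    [0,0,9],
    [0,0,7],
  ],
  grip=[0.4,0.4,0.4,0.4,0.4],
)

```text
t: 18.95
tool_pos: [0.6255, -0.2072, 0.2485]
tool_rot: [-1.491, 0.489, 0.217]
contact_force: [-0.3, 0.2, 1.3]
opening: 0.034
```

```bash
python3 - <<'E'
from h import *
P,M=coverpose(np.radians(95),np.radians(25)); goto(P-.05*M[:,1],M)
im=ctrl.get_image("wrist")[:,:,::-1]; cv2.imwrite("pics/w17.png",im)
E
```

```text
tcp [ 0.6255 -0.2072  0.2485] shift mm [41.5 61.4 -6.5] turn [-0.3  0.3 -1.1] q [-0.4   0.41  1.24 -0.1   1.94 -1.8 ] F [-0.3  0.2  1.3] open 34.0 t 18.95
```

View pics/w17.png

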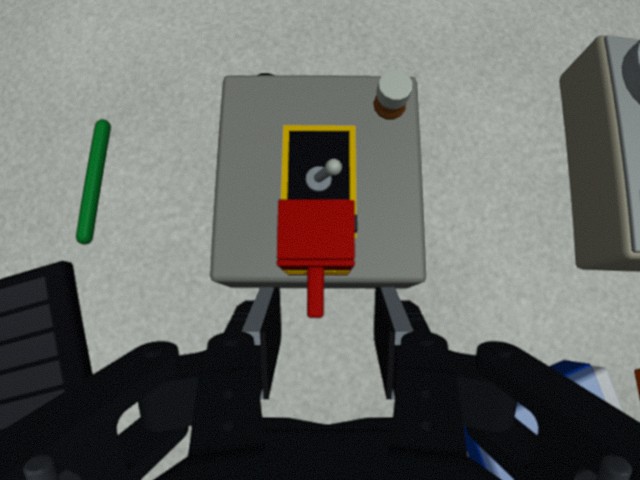

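Call:
servo_tool(
  delta_pos=[
    [0.04,0,-0.0065],
    [0,0.03,0],
    [0,0.025,0],
    [0,0,0],
  ],
  dr=[
    [0,0,-1],
    [0,0,0],
    [0,0,0],
    [0,0,0],
  ],
  grip=[0.4,0.4,0.4,0.4],
)

```text
t: 19.5
tool_pos: [0.6343, -0.2125, 0.1653]
tool_rot: [-1.485, 0.486, 0.218]
contact_force: [1.0, 1.0, 0.3]
opening: 0.0344
```

```bash
python3 - <<'E'
from h import *
P,M=coverpose(np.radians(95),np.radians(25)); goto(P,M)
im=ctrl.get_image("wrist")[:,:,::-1]; cv2.imwrite("pics/w18.png",im)
E
```

```text
tcp [ 0.6343 -0.2125  0.1653] shift mm [-2.8 40.8 -2.9] turn [-0.6  0.5 -1. ] q [-0.4   0.49  1.27 -0.09  1.82 -1.8 ] F [1.  1.  0.3] open 34.4 t 19.5
```

View pics/w18.png

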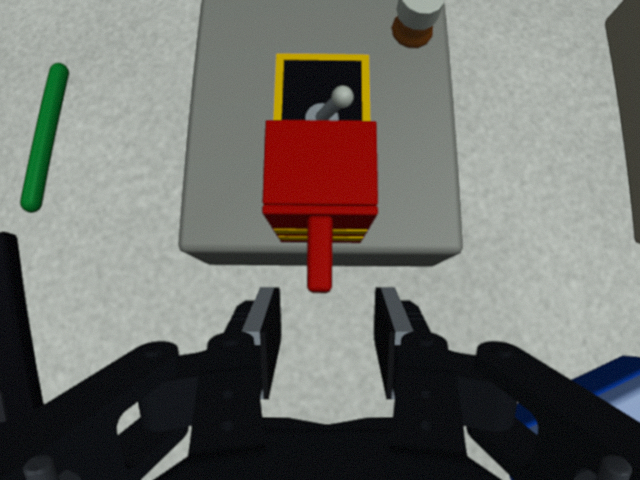

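Call:
servo_tool(
  delta_pos=[
    [-0.002,0.018,-0.003],
    [0,0.018,0],
    [0,0.004,0],
    [0,0,0],
    [0,0,0],
  ],
  dr=[
    [-0.5,0.5,-1],
    [0,0,0],
    [0,0,0],
    [0,0,0],
    [0,0,0],
  ],
  grip=[0.4,0.4,0.4,0.4,0.4],
)

```text
t: 20.18
tool_pos: [0.6185, -0.2127, 0.1355]
tool_rot: [-1.503, 0.471, 0.191]
contact_force: [0.1, 0.6, 1.0]
opening: 0.0342
```

```bash
python3 - <<'E'
from h import *
P,M=coverpose(np.radians(95),np.radians(25)); goto(P,M)
im=ctrl.get_image("wrist")[:,:,::-1]; cv2.imwrite("pics/w19.png",im)
E
```

```text
tcp [ 0.6185 -0.2127  0.1355] shift mm [-2.2  7.2  0.6] turn [ 0.  -0.   0.6] q [-0.41  0.46  1.35 -0.09  1.74 -1.79] F [0.1 0.6 1. ] open 34.2 t 20.18
```

View pics/w19.png

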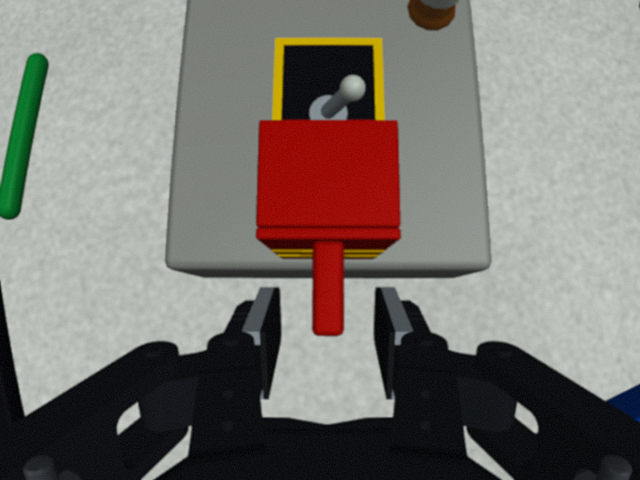

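Call:
servo_tool(
  delta_pos=[
    [-0.001,0.006,0.0006],
    [0,0.002,0],
    [0,0,0],
    [0,0,0],
    [0,0,0],
  ],
  dr=[
    [0,0,0],
    [0,0,0],
    [0,0,0],
    [0,0,0],
    [0,0,0],
  ],
  grip=[0.4,0.4,0,0,0],
  grip_force=25,
)

```text
t: 20.85
tool_pos: [0.6148, -0.2119, 0.1289]
tool_rot: [-1.504, 0.47, 0.19]
contact_force: [-0.6, -1.1, 0.1]
opening: 0.0096
```

```bash
python3 - <<'E'
from h import *
chk()
o=ctrl.get_obs(); prev=(o['tool_pos'],R.from_rotvec(o['tool_rot']).as_matrix())
for th,phi in ((87,32),(79,38),(71,42),(63,42),(55,42),(47,40),(39,38),(31,31),(23,23),(15,15),(7,7),(0,0)):
    c=coverpose(np.radians(th),np.radians(phi))
    d=prev[1].T@(c[0]-prev[0]); w=np.degrees(R.from_matrix(prev[1].T@c[1]).as_rotvec())
    print(th,(d*1e3).round(1),w.round(1)); prev=c
E
```

```text
r 0.0894 theta 94.4 lat -0.0004 phi 24.3 F [-0.6 -1.1  0.1] q [-0.41  0.46  1.37 -0.09  1.72 -1.79] open 0.0096 tcp [ 0.6148 -0.2119  0.1289] t 20.85
87 [-13.7  -4.8   0.4] [ 0.1 -0.1  7.7]
79 [-12.9  -1.1   0. ] [0. 0. 6.]
71 [-12.6   1.9  -0. ] [-0. -0.  4.]
63 [-11.6   4.4   0. ] [0. 0. 0.]
55 [-10.9   6.   -0. ] [0. 0. 0.]
47 [-9.8  7.5  0. ] [ 0.  0. -2.]
39 [-8.9  8.5 -0. ] [ 0.  0. -2.]
31 [-7.6  9.3 -0. ] [-0.  0. -7.]
23 [-7.3  9.5  0. ] [ 0.  0. -8.]
15 [-7.3  9.5  0. ] [-0. -0. -8.]
7 [-7.3  9.5 -0. ] [ 0.  0. -8.]
0 [-6.5  8.2  0. ] [ 0. -0. -7.]
```

Call:
servo_tool(
  delta_pos=[
    [-0.0137,-0.0048,0.0002],
    [-0.0129,-0.0011,0],
    [-0.0126,0.0019,0],
  ],
  dr=[
    [0,0,7.7],
    [0,0,6],
    [0,0,4],
  ],
  grip=[0,0,0],
)

```text
t: 21.22
tool_pos: [0.5845, -0.2062, 0.1519]
tool_rot: [-1.426, 0.701, 0.431]
contact_force: [1.8, -0.1, -3.9]
opening: 0.0098
```

```bash
python3 - <<'E'
from h import *
chk(); goto(*coverpose(np.radians(63),np.radians(42)))
E
```

```text
r 0.0886 theta 70.4 lat -0.0003 phi 42.0 F [ 1.8 -0.1 -3.9] q [-0.4   0.56  1.27 -0.16  2.03 -1.8 ] open 0.0098 tcp [ 0.5845 -0.2062  0.1519] t 21.23
tcp [ 0.5845 -0.2062  0.1519] shift mm [-13.2   4.4   0.3] turn [ 0.1 -0.1  0. ] q [-0.4   0.56  1.27 -0.16  2.03 -1.8 ] F [ 1.8 -0.1 -3.9] open 9.8 t 21.23
```

Call:
servo_tool(
  delta_pos=[
    [-0.0126,0.0042,0],
    [-0.0109,0.006,0],
    [-0.0098,0.0075,0],
  ],
  dr=[
    [0,0,0],
    [0,0,0],
    [0,0,-2],
  ],
  grip=[0,0,0],
)

```text
t: 21.6
tool_pos: [0.5503, -0.1999, 0.1604]
tool_rot: [-1.439, 0.667, 0.397]
contact_force: [3.4, 0.6, -1.7]
opening: 0.0096
```

```bash
python3 - <<'E'
from h import *
chk(); goto(*coverpose(np.radians(39),np.radians(38)))
E
```

```text
r 0.0883 theta 47.0 lat -0.0002 phi 39.4 F [ 3.4  0.6 -1.7] q [-0.41  0.45  1.39 -0.16  1.97 -1.81] open 0.0096 tcp [ 0.5503 -0.1999  0.1604] t 21.6
tcp [ 0.5503 -0.1999  0.1604] shift mm [-11.3   9.1   0.3] turn [ 0.1  0.  -1.4] q [-0.41  0.45  1.39 -0.16  1.97 -1.81] F [ 3.4  0.6 -1.7] open 9.6 t 21.6
```

Call:
servo_tool(
  delta_pos=[
    [-0.0105,0.0088,0],
    [-0.0077,0.0093,0],
    [-0.0073,0.0095,0],
    [-0.0073,0.0095,0],
  ],
  dr=[
    [0,0,-2],
    [0,0,-7],
    [0,0,-8],
    [0,0,-8],
  ],
  grip=[0,0,0,0],
)

```text
t: 22.1
tool_pos: [0.5038, -0.1912, 0.1471]
tool_rot: [-1.54, 0.32, 0.038]
contact_force: [3.0, -2.0, -5.8]
opening: 0.0092
```

```bash
python3 - <<'E'
from h import *
chk(); goto(*coverpose(np.radians(0),np.radians(0)))
E
```

```text
r 0.0886 theta 13.5 lat -0.0001 phi 13.1 F [ 3.  -2.  -5.8] q [-0.47  0.08  1.77 -0.07  1.52 -1.85] open 0.0092 tcp [ 0.5038 -0.1912  0.1471] t 22.1
tcp [ 0.5038 -0.1912  0.1471] shift mm [-13.8  17.7   0.1] turn [  0.1   0.  -13.1] q [-0.47  0.08  1.77 -0.07  1.52 -1.85] F [ 3.  -2.  -5.8] open 9.2 t 22.1
```

Call:
servo_tool(
  delta_pos=[
    [-0.0073,0.0095,0],
    [-0.0062,0.0085,0],
    [-0.0005,0.002,0],
    [0,0.001,0],
  ],
  dr=[
    [0,0,-7],
    [0,0,-6],
    [0,0,0],
    [0,0,0],
  ],
  grip=[0,0,0,0],
)

```text
t: 22.6
tool_pos: [0.4877, -0.1882, 0.1333]
tool_rot: [-1.573, 0.124, -0.164]
contact_force: [5.7, -2.5, -1.9]
opening: 0.0095
```

```bash
python3 - <<'E'
from h import *
chk(); goto(*coverpose(np.radians(0),np.radians(0)))
cv2.imwrite("pics/w20.png",ctrl.get_image("wrist")[:,:,::-1])
E
```

```text
r 0.0886 theta -0.9 lat -0.0 phi -1.5 F [ 5.7 -2.5 -1.9] q [-0.51 -0.11  1.97  0.    1.26 -1.9 ] open 0.0095 tcp [ 0.4877 -0.1882  0.1333] t 22.6
tcp [ 0.4877 -0.1882  0.1333] shift mm [-1.1  0.3  0. ] turn [ 0.3 -0.1  1.5] q [-0.51 -0.11  1.97  0.    1.26 -1.9 ] F [ 5.7 -2.5 -1.9] open 9.5 t 22.6
```

View pics/w20.png

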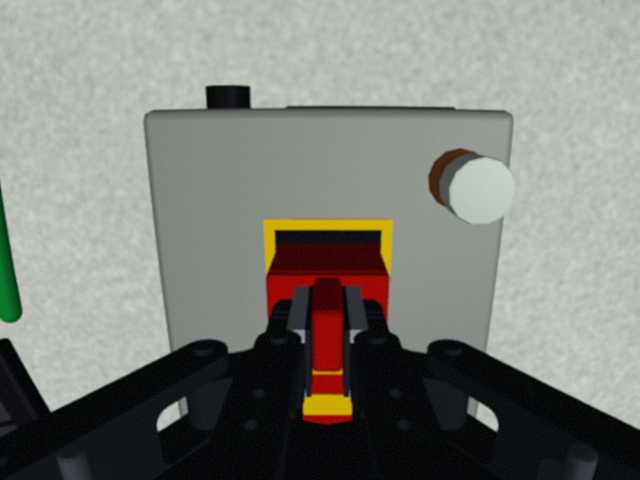

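The cover reads closed (θ≈0). I release, lift clear and check.

Call:
servo_tool(
  delta_pos=[
    [0,0.001,0],
    [0,0,0],
    [0,0,0],
    [0,-0.04,0],
    [0,-0.055,0],
  ],
  dr=[
    [0,0,0],
    [0,0,0],
    [0,0,0],
    [0,0,0],
    [0,0,0],
  ],
  grip=[0,0.4,0.4,0.4,0.4],
)

```text
t: 23.28
tool_pos: [0.4796, -0.1844, 0.2224]
tool_rot: [-1.567, 0.137, -0.15]
contact_force: [1.4, 0.2, 0.5]
opening: 0.0343
```

Call:
servo_tool(
  delta_pos=[
    [-0.045,-0.04,0],
    [-0.045,-0.03,0],
    [0,0,0],
    [0,0,0],
  ],
  dr=[
    [0,0,0],
    [0,0,0],
    [0,0,0],
    [0,0,0],
  ],
  grip=[0.4,0.4,0.4,0.4],
)

```text
t: 23.78
tool_pos: [0.3886, -0.1678, 0.2977]
tool_rot: [-1.57, 0.134, -0.153]
contact_force: [-0.4, 0.9, -0.3]
opening: 0.0342
```

```bash
python3 - <<'E'
from h import *
chk()
cv2.imwrite("pics/w21.png",ctrl.get_image("wrist")[:,:,::-1])
s=ctrl.get_image("side")[:,:,::-1]; c=ctrl.get_image("scene")[:,:,::-1]
cv2.imwrite("pics/side4.png",s); cv2.imwrite("pics/scene4.png",c)
a=cv2.resize(s[285:395,270:390],(400,367)); b=cv2.resize(c[135:240,255:370],(400,367)); a0=cv2.imread("pics/side0.png"); b0=cv2.imread("pics/scene0.png")
cv2.imwrite("pics/cmp.png",cv2.resize(np.vstack([np.hstack([a,b]),np.hstack([cv2.resize(a0[285:395,270:390],(400,367)),cv2.resize(b0[135:240,255:370],(400,367))])]),None,fx=.8,fy=.8))
E
```

```text
r 0.2798 theta 8.5 lat 0.0021 phi -0.7 F [-0.4  0.9 -0.3] q [-0.59 -0.49  1.99  0.    1.63 -1.97] open 0.0342 tcp [ 0.3886 -0.1678  0.2977] t 23.77
```

View pics/cmp.png

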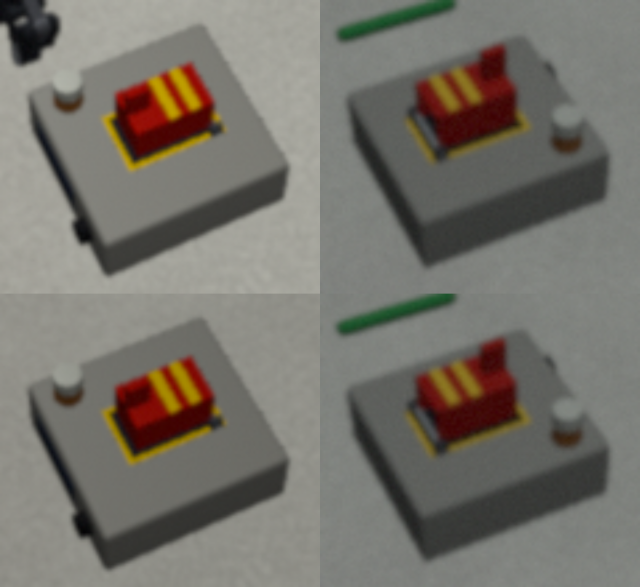

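View pics/side4.png

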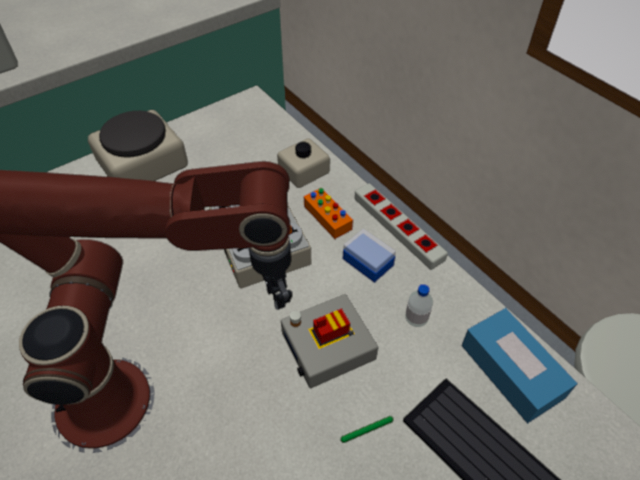

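View pics/w21.png

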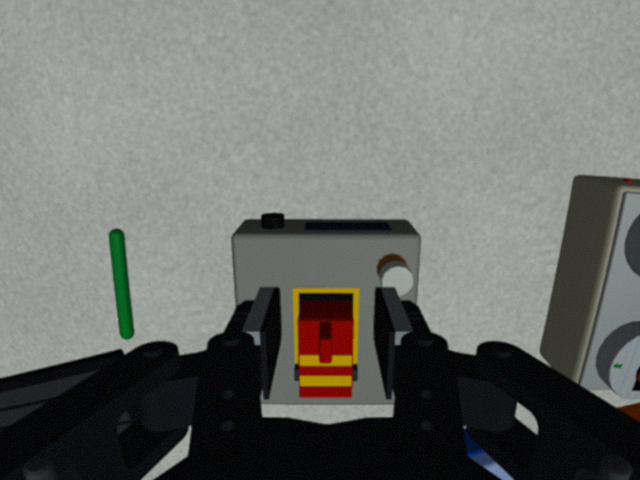

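```bash
python3 - <<'E'
import cv2,numpy as np
for n,b in(("side",(310,300,355,350)),("scene",(280,145,332,192))):
    m=[]
    for k in(0,4):
        im=cv2.imread(f"pics/{n}{k}.png")[b[1]:b[3],b[0]:b[2]].astype(float); m.append(im)
        r=(im[...,2]>im[...,0]*1.8)&(im[...,2]>60); ys,xs=np.nonzero(r); print(n,k,r.sum(),xs.mean().round(2),ys.mean().round(2),ys.min(),xs.min(),xs.max(),ys.max())
    print(cv2.phaseCorrelate(m[0].mean(2),m[1].mean(2)))
s=cv2.imread("pics/scene4.png")[210:385,320:490]; cv2.imwrite("pics/scene4m.png",cv2.resize(s,None,fx=3.4,fy=3.4,interpolation=cv2.INTER_CUBIC))
E
```

```text
side 0 956 21.16 27.26 9 0 44 48
side 4 1011 20.82 27.68 9 0 44 48
((0.5174819201860821, 0.09581497741660527), 0.9668890032083135)
scene 0 909 28.37 26.66 6 6 49 46
scene 4 904 28.41 26.6 6 6 49 46
((-0.06772836313979269, -0.027104516836050863), 0.9986356968273105)
```

View pics/scene4m.png

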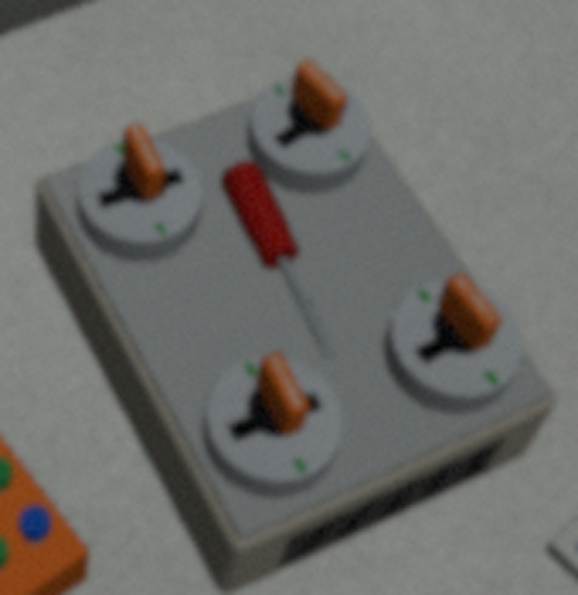

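The cover matches its starting closed picture to within 0.1 px in the scene view. All four fasteners look locked, the driver hasn't moved and the robot is clear, so I hand the job in.

```bash
python3 -c "
from station import ctrl
print(ctrl.finish_job())"
```

```text
the job is handed in; nothing more can be done
None
```

The job is done and handed in, with about 24 s of the 70 s used. No verdict was reported.

**What I did**
- **Fastener:** I lined the blade up with the slot (about 30° clockwise), pushed it in about 20 mm and turned it 90° clockwise. I let go with the handle on the green marks.
- **Cover and toggle:** I lifted the cover by its tab to about 95° and let go; it stayed up. I swept the toggle left to its stop, then pinched the tab again, closed the cover, released it and moved clear.

**Last checks**
- **Fasteners:** in the scene picture the fourth handle sits low and locked like the other three, which are unchanged.
- **Toggle:** the knob measured 11 mm left of its pivot with the cover up. It cannot be seen again once the cover is closed.
- **Cover:** in the scene picture the closed cover matches its starting view to within 0.1 px. The side picture disagrees slightly, at about 0.5 px and mostly sideways. I took that as noise from the small image crop, but did not confirm it.
- **Everything else:** the driver, vial, marker and bottle look where they started. The gripper is open and clear, with about zero contact force.

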